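# Feel out the fuller walnut tin and serve

### The job

Serve the walnuts: turn the upside-down white dish mouth-up on the worktop, and find out which of the two opaque tins is the fuller by feel - lift first the left-hand tin, then the right-hand one, a little above its mat and tilt each slowly by about 30 degrees, without spilling. Then pour the fuller tin out into the dish, add every walnut that lies loose on the worktop, and leave both tins standing upright on the cork mats, the nearly empty one with its single walnut still inside. Do not shift the mug or the spice jar.

Things in the scene. Friction and masses are not known exactly. Their poses are not given: they have to be found in the camera images.
- tin_a: one of two identical opaque grey metal tins, 0.31 kg empty. Origin: centre of underside, z up. Base 62 (x) by 80 (y), height 110, walls 4. Grip across the flat upright side walls, x = -31 and +31. Rear wall y = -40 upright; front wall leans out 25 deg, from y = +40 at the foot to the lip at y = +91. Flat hood over the top from y = -40 to +15, open from there to the lip
- tin_b: a tin just like tin_a; either may be the fuller and either may stand on the left. Both stand with the lip towards world +y (left). Walnuts inside roll to the front when the lip is tipped down, run out above about 65 deg of tilt, and are all out by about 95 deg (if some stick: tip back, then pour again)
- mat_a: flat cork mat, fixed, 110 mm square, 4 mm thick; origin at the centre of its underside on the worktop. Each tin belongs centred on a mat (which mat does not matter)
- mat_b: second cork mat, just like mat_a
- dish: white oblong dish, 62 wide (x), 150 long (y), 62 high, walls 5, floor 6, about 0.22 kg. Origin: centre of its flat bottom, own z towards the open mouth; starts upside-down. Grip across the flat long sides, 62 apart up to 48 from the bottom; beyond that the lip flares to 80 at the mouth. End walls (y = -75, +75) are flat: it stands well on an end, halfway through turning
- walnut_1: brown walnut, an oblong ball 38 mm long and 33 mm thick, 30 g; origin at its centre, long axis x; rolls easily; starts inside one of the tins
- walnut_2: brown walnut, an oblong ball 38 mm long and 33 mm thick, 30 g; origin at its centre, long axis x; rolls easily; starts inside one of the tins
- walnut_3: brown walnut, an oblong ball 38 mm long and 33 mm thick, 30 g; origin at its centre, long axis x; rolls easily; starts inside one of the tins
- walnut_4: brown walnut, an oblong ball 38 mm long and 33 mm thick, 30 g; origin at its centre, long axis x; rolls easily; starts inside one of the tins
- walnut_5: brown walnut, an oblong ball 38 mm long and 33 mm thick, 30 g; origin at its centre, long axis x; rolls easily; starts inside one of the tins
- walnut_6: brown walnut, an oblong ball 38 mm long and 33 mm thick, 30 g; origin at its centre, long axis x; rolls easily; lies loose on the worktop (may be absent)
- walnut_7: brown walnut, an oblong ball 38 mm long and 33 mm thick, 30 g; origin at its centre, long axis x; rolls easily; lies loose on the worktop (may be absent)
- walnut_8: brown walnut, an oblong ball 38 mm long and 33 mm thick, 30 g; origin at its centre, long axis x; rolls easily; lies loose on the worktop (may be absent)
- mug: white mug with a handle, 84 mm across, 89 mm high, stands at the back behind the tins; bystander; origin at the underside
- spice_jar: spice jar with a red cap, 45 mm across, 106 mm high, stands behind the work; bystander; origin at the centre of the underside

How it is judged:
By the outcome, as a careful person would: the job done as asked, in the order asked, and still so for the second after the job is handed in, with the robot touching nothing.
Of walnut_6, walnut_7, walnut_8 only 1 to 3 are there at a start; the rules pass over those that are not, and their reading is None.
At some moment in a run one of dish may be knocked a few centimetres aside while the robot is not near it.
It also fails if it takes over 210 s, if anything falls off the work surface, if the arm or the gripper's body presses on something with over 40 N, if the wrist force passes 120 N, or if a joint passes its speed limit or range.

### The arm

A 6-joint arm with a two-finger parallel gripper is mounted at the origin on a cart in front of the work surface, level with it; the furniture and walls round the work are solid. World frame = base frame: x ahead of the robot, y to its left, z up, the work surface at z = 0. Lengths are in m, angles in rad, forces in N, time in s.
With the tool pointing down it reaches from about 0.275 to 0.75 m from the base axis. Payload 10.2 kg.
Tool frame: the origin (TCP) lies at the very end of the fingers, on their centre line; the grasp point (between the pads) lies 19 mm behind it; z points along the fingers, x is the direction in which the jaws open and shut, and the axes are right-handed (so a half turn about z gives the same grasp; the last joint's range is limited). The gripper opens to 88 mm and grips with 3 to 60 N. Pads are 18 mm wide; open, the fingers measure 123 mm over their backs; the gripper's body (75 mm by 187 mm) begins 45 mm behind the grasp point.
Start: joints at [-1.558, 0.313, 1.498, -0, 1.331, -0.223], TCP at [0.123, -0.51, 0.218] pointing down, gripper open.
Joint ranges: [-2.94, 2.94], [-0.97, 2.17], [0.19, 2.56], [-1.23, 4.37], [0.02, 3.11], [-2.88, 2.88]. Speed limits (rad/s): [2.39, 2.39, 3.01, 3.14, 3.14, 3.14].

### API

Orientations are given as a 3x3 rotation matrix whose columns are the frame's x, y, z axes.
In Python, from cell import env gives the robot as it stands.
- The arm moves only by the tool servo_tool, never from a script. Its argument "motion" is one flat list of numbers, 7 for each row, row after row: the turn, a rotation vector about the tool's x, y, z in rad, then the shift along the tool's x, y, z in m, then the gripper's target within -1 to 1 (fully open at 1, half-way at 0, shut at -1). A call has 1 to 10 rows; each row shifts and turns the commanded pose from where the row before left it, along the tool's axes as they then stand; what a row does not reach is not made up. A row lasts 1/10 s, in which the tool goes at most 50 mm and 8.59 degrees, less where a joint would pass 70% of its speed; a pose out of reach is approached as far as the arm can. A call is refused whole if a number of a shift passes 0.05 or a number of a turn 0.15, either way. A call with a gripper value outside its range is refused whole. The fingers move at their own pace and stop on an object; "newtons" is the grip in N (left out, the last holds). Time passes only in rows, so rows that do not move let the fingers close. It gives the time, the measured TCP pose, the force and the opening at its end, in the units of the state.
- env.get_state(): the state, without advancing time (a new reading comes with each control period).
- env.snapshot(name): name is "side" or "top" or "wrist"; returns the picture (384x512x3 uint8, red, green, blue); there is no depth.
- env.camera_model(name): a dict with "camera_matrix" (3x3 intrinsics, pixels), "distortion" ([k1, k2, p1, p2, k3] as OpenCV has them; the pictures are not rectified), "T" (4x4, takes a point from camera to world coordinates). Camera axes: x right, y down, z forward; pixel columns grow to the right and rows downward; lengths in m; the calibration is good to about 2 mm. A picture is of the moment at which its call begins: read the wrist's pose just before it. camera_model takes no time and is no camera call; for the wrist camera it gives the pose at the moment of the call.
- env.hand_in(): hands the job in, once; it reports no verdict.
Trained networks look in the newest picture that a camera, given by its name, has taken for a name from the list of things; names that differ only in an ending like _2 or _b are one class to them, and where a whole thing is asked for, a point or a joint stands for the part that bears it (a point fixed in the world has none). Each returns a list of dicts, best first, with "p" (0 to 1); they miss things now and then, are a little off and sometimes report something else, mostly with a low value. They report only what shows in the picture. A call takes as long as a camera call.
- env.trace(thing, camera): "region" (384x512 bool, what is visible of it) and "bbox" ([centre column, centre row, width, height] in pixels, round what is visible of it).
- env.mark_of(thing, camera): "position" ([row, column] in pixels: a listed point, or the origin of a listed thing).
The state is a dict: "clock": time; "q": joint angles; "qd": joint speeds; "joint_torque": joint torques, N m; "position": TCP position; "orientation": TCP orientation; "wrist_force": force on the tool from outside, world axes, zero at the start; "ft_torque": the same for the moment, N m; "gripper_width": opening from 0.0 (shut) to 1.0 (fully open).
Only numpy, scipy, OpenCV 4.12 (cv2) and the standard library are available. Lean on these libraries where they do the work, as an engineer would, in place of code of your own. Each camera call takes 0.05 s, during which the arm holds its last target.

## Working session

There is one attempt and no reset: what is moved stays moved. The work goes in short steps, Python scripts to look and compute and a tool call to move; the robot and the scene stay as the last step left them, time stands still between calls to the robot, and variables do not carry over. Pictures are saved under pics/ and viewed, and the job is handed in when it is done.

Besides the shell and the picture viewer there is one more tool, called after "Request:" as name(argument=value, ...) on one line, values as JSON. servo_tool: Moves the arm, as the interface text tells. Its arguments: {"type":"object","properties":{"motion":{"type":"array"},"newtons":{"type":"number"}},"required":["motion"]}

```bash
ls; mkdir -p pics; cat > h.py <<'E'
import numpy as np, cv2
from cell import env
def snap(cam,name):
    im=env.snapshot(cam); cv2.imwrite(f'pics/{name}.png',im[:,:,::-1]); return im
def ray(cam,uv,z,m=None):
    m=m or env.camera_model(cam)
    p=cv2.undistortPoints(np.array([[uv]],float),np.array(m['camera_matrix']),np.array(m['distortion']))[0,0]
    T=np.array(m['T']); d=T[:3,:3]@np.array([p[0],p[1],1]); o=T[:3,3]
    return o+d*(z-o[2])/d[2]
def proj(cam,P,m=None):
    m=m or env.camera_model(cam)
    T=np.linalg.inv(np.array(m['T'])); rv=cv2.Rodrigues(T[:3,:3])[0]
    return cv2.projectPoints(np.array(P,float).reshape(-1,1,3),rv,T[:3,3],np.array(m['camera_matrix']),np.array(m['distortion']))[0][:,0]
E
python3 - <<'E'
from h import *
np.set_printoptions(precision=4,suppress=True)
for c in ['side','top','wrist']:
    snap(c,c+'0'); m=env.camera_model(c); print(c,np.array(m['T']),np.array(m['camera_matrix'])[0,0])
    if c!='wrist':
      for t in ['tin_a','dish','walnut_1','mug','spice_jar','mat_a']:
        for d in env.trace(t,c): print(c,t,round(d['p'],2),np.round(d['bbox'],1))
        for d in env.mark_of(t,c): print('   mark',t,round(d['p'],2),np.round(d['position'],1))
print(env.get_state())
E
```

```text
pics
side [[ 0.8228 -0.2712  0.4995 -0.0091]
 [-0.5679 -0.3571  0.7416 -0.9343]
 [-0.0227 -0.8938 -0.4478  0.5766]
 [ 0.      0.      0.      1.    ]] 449.6394573151272
side tin_a 0.94 [224.1 194.8  51.4  63.1]
side tin_a 0.74 [273.6 223.9  63.1  75.7]
side tin_a 0.35 [225.8 257.9  18.5  19.2]
   mark tin_a 0.86 [246.6 277.9]
   mark tin_a 0.8 [215.6 227.1]
side dish 0.72 [175.9 179.3  30.2  32.4]
   mark dish 0.7 [166.1 164.8]
side walnut_1 0.81 [254.8 274.2  19.2  17.3]
side walnut_1 0.62 [227.2 255.4  16.9  18.2]
   mark walnut_1 0.65 [274.6 252.1]
   mark walnut_1 0.64 [254.5 223.6]
   mark walnut_1 0.63 [286.3 309.2]
side mug 0.68 [260.3 158.2  33.2  35.5]
side mug 0.67 [227.3 221.9  52.2  18. ]
   mark mug 0.75 [173.5 258.2]
side spice_jar 0.83 [300.3 190.9  12.4  43.8]
   mark spice_jar 0.72 [205.7 305.2]
side mat_a 0.85 [226.6 224.2  49.9  17.7]
side mat_a 0.81 [278.6 255.1  61.4  29.3]
   mark mat_a 0.67 [220.8 229.3]
   mark mat_a 0.56 [250.3 280.1]
top [[-0.0005 -0.9879  0.1551  0.3664]
 [-0.9998 -0.0022 -0.0175 -0.0834]
 [ 0.0176 -0.1551 -0.9877  1.2379]
 [ 0.      0.    
[... 1084 characters left out ...]
 0.233  -0.9274 -0.2927  0.1975]
 [-0.9725 -0.2224 -0.0694 -0.4914]
 [-0.0007  0.3009 -0.9537  0.3845]
 [ 0.      0.      0.      1.    ]] 331.9013928821137
{'clock': 1.35, 'q': array([-1.5584,  0.3129,  1.4977, -0.    ,  1.331 , -0.2234]), 'qd': array([ 0.0013, -0.0013,  0.0005,  0.0016,  0.0001,  0.0012]), 'joint_torque': array([  0.0011, -40.2109, -25.2416,   0.0695,   0.0319,  -0.    ]), 'position': array([ 0.1226, -0.5105,  0.2178]), 'orientation': array([[ 0.2336, -0.9723, -0.    ],
       [-0.9723, -0.2336, -0.    ],
       [ 0.    ,  0.    , -1.    ]]), 'wrist_force': array([0.6153, 0.6655, 0.5633]), 'ft_torque': array([ 0.0395,  0.0259, -0.0188]), 'gripper_width': 0.999232924177822}
```

View pics/top0.png

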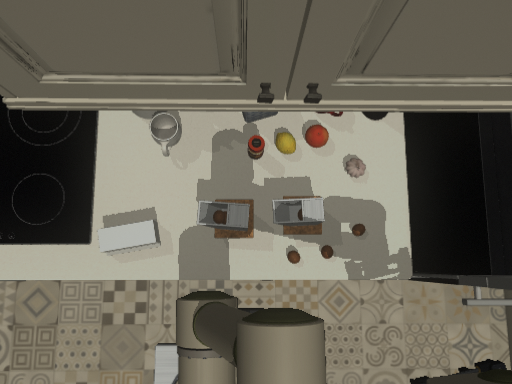

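View pics/side0.png

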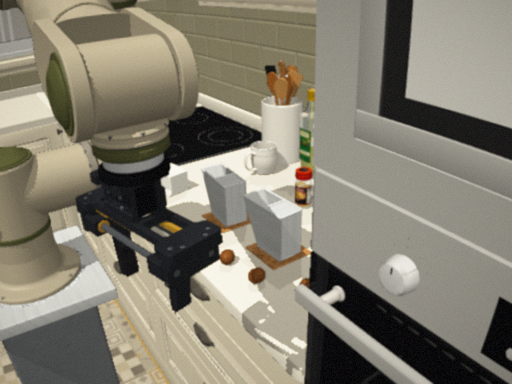

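```bash
python3 - <<'E'
import cv2
a=cv2.imread('pics/top0.png')[110:290,80:390]
cv2.imwrite('pics/top0c.png',cv2.resize(a,None,fx=2.58,fy=2.58,interpolation=cv2.INTER_CUBIC))
a=cv2.imread('pics/side0.png')[130:310,120:350]
cv2.imwrite('pics/side0c.png',cv2.resize(a,None,fx=3.3,fy=3.3,interpolation=cv2.INTER_CUBIC))
E
```

```text
(no output)
```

View pics/top0c.png

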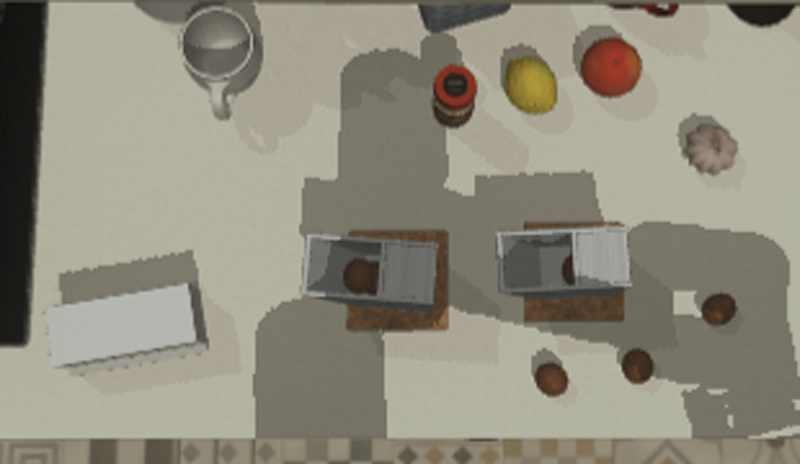

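View pics/side0c.png

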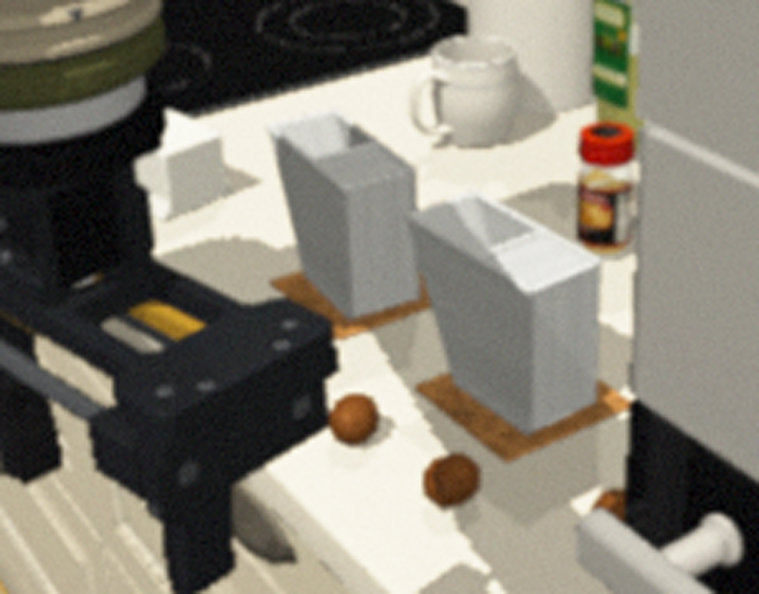

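```bash
python3 - <<'E'
from h import *
np.set_printoptions(precision=4,suppress=True)
env.snapshot('top')
for n,uv,z in [('w',(293.5,257),.0165),('w',(327,251.5),.0165),('w',(358.5,229.5),.0165),('matL',(233.8,218.5),.004),('matR',(302.,215.5),.004),('dish',(128.8,235),.062),('spice',(257,145),.1),('mug',(163,128),.089)]:
    print(n,ray('top',uv,z))
def corners(t):
    for d in env.trace(t,'top')[:2]:
        r=d['region'].astype(np.uint8); c=max(cv2.findContours(r,0,1)[0],key=cv2.contourArea)
        b=cv2.minAreaRect(c); print(t,d['p'],b, r.sum()); yield cv2.boxPoints(b)
for b in corners('dish'):
    for q in b: print(q,ray('top',q,.062),ray('top',q,0))
for b in corners('mat_a'):
    for q in b: print(q,ray('top',q,.004))
for b in corners('tin_a'):
    for q in b: print(q,ray('top',q,.11))
E
```

```text
w [ 0.3845 -0.2218  0.0165]
w [ 0.3997 -0.3157  0.0165]
w [ 0.4612 -0.4063  0.0165]
matL [ 0.4931 -0.0548  0.004 ]
matR [ 0.502  -0.2494  0.004 ]
dish [0.4425 0.2247 0.062 ]
spice [ 0.6822 -0.1184  0.1   ]
mug [0.7318 0.1375 0.089 ]
dish 0.83 ((128.36001586914062, 237.47998046875), (28.979442596435547, 61.536590576171875), 79.69515228271484) 1690
[ 95.496 228.728] [0.4593 0.3141 0.062 ] [0.4642 0.335  0.    ]
[156.04 217.72] [0.489  0.1537 0.062 ] [0.4955 0.1662 0.    ]
[161.224 246.232] [0.4125 0.1373 0.062 ] [0.415  0.1489 0.    ]
[100.68 257.24] [0.3836 0.2962 0.062 ] [0.3845 0.3162 0.    ]
mat_a 0.83 ((302.0366516113281, 229.81846618652344), (10.69032096862793, 38.235252380371094), 88.40885925292969) 486
[282.778  225.0062] [ 0.4747 -0.1941  0.004 ]
[320.9985 223.9445] [ 0.4779 -0.3031  0.004 ]
[321.2953 234.6307] [ 0.4475 -0.3032  0.004 ]
[283.0748 235.6924] [ 0.4444 -0.1946  0.004 ]
mat_a 0.67 ((233.5, 219.0), (38.0, 37.0), 90.0) 450
[215. 200.] [ 0.5462 -0.0008  0.004 ]
[252. 200.] [ 0.5464 -0.1067  0.004 ]
[252. 238.] [ 0.4379 -0.1066  0.004 ]
[215. 238.] [ 0.4378 -0.0022  0.004 ]
tin_a 0.76 ((297.7937927246094, 211.96389770507812), (27.426227569580078, 50.81117248535156), 87.39744567871094) 1309
[271.7917 199.4185] [ 0.5326 -0.1566  0.11  ]
[322.5505 197.1113] [ 0.539  -0.2901  0.11  ]
[323.7959 224.5093] [ 0.4669 -0.2915  0.11  ]
[273.0371 226.8165] [ 0.4607 -0.1592  0.11  ]
tin_a 0.58 ((222.65574645996094, 215.2869110107422), (51.514835357666016, 28.156614303588867), 5.19442892074585) 1256
[195.7295 226.9754] [0.4601 0.041  0.11  ]
[198.2787 198.9344] [0.5335 0.0358 0.11  ]
[249.582  203.5984] [ 0.5214 -0.0983  0.11  ]
[247.0328 231.6394] [ 0.4481 -0.0917  0.11  ]
```

```bash
cat > fit.py <<'E'
from h import *
from scipy.optimize import least_squares
def fit(P,uv,x0,cam='top',zoff=0):
    m=env.camera_model(cam); P=np.array(P,float); uv=np.array(uv,float)
    def f(x):
        c,s=np.cos(x[2]),np.sin(x[2])
        W=np.c_[x[0]+c*P[:,0]-s*P[:,1], x[1]+s*P[:,0]+c*P[:,1], P[:,2]+zoff]
        return (proj(cam,W,m)-uv).ravel()
    r=least_squares(f,x0); return r.x, np.round(f(r.x),1)
E
python3 - <<'E'
from fit import *
np.set_printoptions(precision=4,suppress=True)
S=lambda L:[(80+(a+.5)/2.58-.5,110+(b+.5)/2.58-.5) for a,b in L]
tin=[(31/1000,.091,.11),(-.031,.091,.11),(.031,-.04,.11),(-.031,-.04,.11)]
print('L',fit(tin,S([(308,235),(303,296),(438,241),(435,306)]),[.5,-.05,0],zoff=.004))
print('R',fit(tin,S([(497,231),(501,293),(627,225),(629,288)]),[.5,-.25,0],zoff=.004))
dish=[(.031,.075,.062),(.031,-.075,.062),(-.031,-.075,.062),(-.031,.075,.062)]
print('D',fit(dish,S([(48,307),(192,285),(200,342),(57,367)]),[.44,.22,.15]))
print('matL',fit([(.055,.055,.004),(.055,-.055,.004),(-.055,-.055,.004),(-.055,.055,.004)],S([(347,230),(447,231),(447,330),(346,330)]),[.5,-.05,0]))
print('matR',fit([(.055,.055,.004),(.055,-.055,.004),(-.055,-.055,.004),(-.055,.055,.004)],S([(524,222),(622,222),(624,321),(524,321)]),[.5,-.25,0]))
E
```

```text
L (array([ 0.4917, -0.0561, -0.0589]), array([ 0.1, -0. ,  0.2,  0.1, -0. ,  0.7, -0.3, -0.8]))
R (array([ 0.505 , -0.2502,  0.042 ]), array([ 0.1,  0.1, -0.2, -0.2, -0.4,  0.5,  0.5, -0.4]))
D (array([0.4406, 0.2269, 0.1672]), array([ 0.2,  0.3,  0.2, -0.5,  0.2,  0.2, -0.6, -0. ]))
matL (array([ 0.494 , -0.054 , -0.0014]), array([ 0.2,  0.1, -0.1, -0.1, -0.1,  0. ,  0. , -0.1]))
matR (array([ 0.504 , -0.2494, -0.0035]), array([-0.2, -0.1,  0. ,  0.1,  0.1,  0.1,  0.1, -0.1]))
```

Request:
servo_tool(motion=[0,0,0,-0.032,-0.024,0,1,0,0,0,-0.032,-0.024,0,1,0,0,0,-0.032,-0.024,0,1,0,0,0,-0.032,-0.024,0,1,0,0,0,-0.032,-0.024,0,1,0,0,0,-0.032,-0.024,0,1,0,0,0,-0.032,-0.024,0,1,0,0,0,-0.032,-0.024,0,1,0,0,0,-0.032,-0.024,0,1,0,0,0,-0.032,-0.024,0,1])

```text
clock: 2.55
position: [0.2815, -0.1418, 0.2181]
orientation: [[0.233, -0.972, 0.001], [-0.972, -0.233, -0.001], [0.001, -0.0, -1.0]]
wrist_force: [0.1, -1.1, -0.3]
gripper_width: 1.003
```

Request:
servo_tool(motion=[0,0,0,-0.032,-0.024,0,1,0,0,0,-0.032,-0.024,0,1,0,0,0,-0.032,-0.024,0,1,0,0,0,-0.032,-0.024,0,1,0,0,0,-0.032,-0.024,0,1,0,0,0,-0.032,-0.024,0,1,0,0,0,-0.032,-0.024,0,1,0,0,0,-0.032,-0.024,0,1,0,0,0,-0.032,-0.024,0,1,0,0,0,-0.032,-0.024,0,1])

```text
clock: 3.55
position: [0.4402, 0.2258, 0.2178]
orientation: [[0.234, -0.972, 0.0], [-0.972, -0.234, -0.0], [0.0, -0.0, -1.0]]
wrist_force: [0.6, -1.0, 0.7]
gripper_width: 1.003
```

Request:
servo_tool(motion=[0,0,-0.15,0,0,0,1,0,0,-0.15,0,0,0,1,0,0,-0.15,0,0,0,1,0,0,-0.15,0,0,0,1,0,0,-0.15,0,0,0,1,0,0,-0.15,0,0,0,1,0,0,-0.15,0,0,0,1,0,0,-0.15,0,0,0,1,0,0,-0.15,0,0,0,1,0,0,-0.15,0,0,0,1])

```text
clock: 4.55
position: [0.4398, 0.2239, 0.2179]
orientation: [[0.985, 0.17, 0.0], [0.17, -0.985, -0.0], [0.0, 0.0, -1.0]]
wrist_force: [0.5, 0.9, -0.3]
gripper_width: 0.999
```

```bash
python3 - <<'E'
from h import *
s=env.get_state();print(s['q'],s['position'],s['orientation'])
snap('wrist','w1');snap('top','t1')
for d in env.trace('dish','wrist'): print(d['p'],d['bbox'])
E
```

```text
[ 2.33070336e-01  2.43509612e-01  1.58927081e+00 -2.86911696e-05
  1.30875380e+00  6.18738127e-02] [0.43984543 0.2239367  0.21785673] [[ 9.85380363e-01  1.70368825e-01  6.32503387e-05]
 [ 1.70368827e-01 -9.85380365e-01 -1.34671903e-05]
 [ 6.00312524e-05  2.40461908e-05 -9.99999998e-01]]
0.79 [261.9, 154.7, 72.2, 152.4]
```

View pics/w1.png

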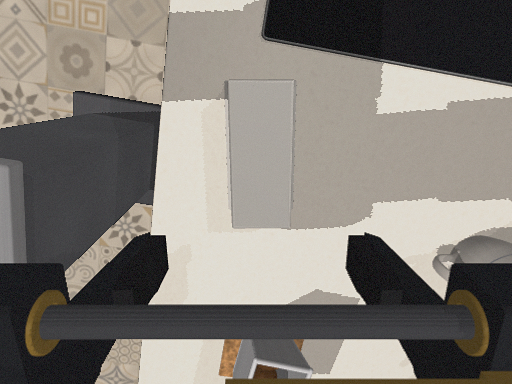

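View pics/t1.png

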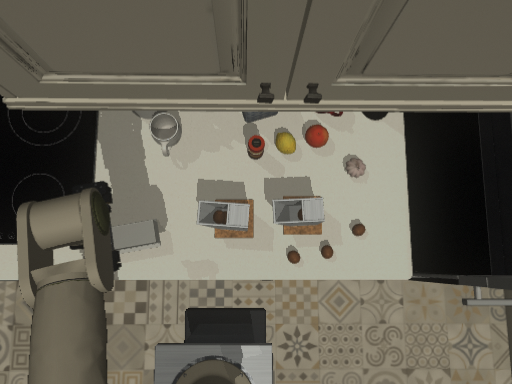

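```bash
python3 - <<'E'
from fit import *
m=env.camera_model('wrist'); print(np.round(m['T'],3))
for uv in [(229,80),(295,80),(290,228),(233,228)]: print(ray('wrist',uv,.062))
E
```

```text
[[ 0.987  0.153  0.049  0.426]
 [ 0.16  -0.941 -0.297  0.302]
 [ 0.     0.301 -0.954  0.385]
 [ 0.     0.     0.     1.   ]]
[0.40045324 0.30209604 0.062     ]
[0.46055267 0.31185979 0.062     ]
[0.48426954 0.16517761 0.062     ]
[0.42478152 0.15552235 0.062     ]
```

Request:
servo_tool(motion=[0.15,0,0,0,0,-0.01,1,0.15,0,0,0,0,-0.01,1,0.15,0,0,0,0,-0.01,1,0.15,0,0,0,0,0,1,0.15,0,0,0,0,0,1,0,0,0,0,0,0,1])

```text
clock: 5.3
position: [0.4408, 0.2178, 0.2457]
orientation: [[0.987, 0.111, -0.112], [0.158, -0.721, 0.674], [-0.007, -0.684, -0.73]]
wrist_force: [0.2, 0.9, 0.3]
gripper_width: 0.998
```

```bash
cat >> h.py <<'E'
import json,os
def st(p=True):
    s=env.get_state(); L=json.load(open('log.json')) if os.path.exists('log.json') else []
    L.append([list(map(float,s['q'])),list(map(float,s['position'])),np.array(s['orientation']).tolist()]); json.dump(L,open('log.json','w'))
    np.set_printoptions(precision=4,suppress=True)
    if p: print(s['clock'],s['q'],s['position'],s['wrist_force'],s['gripper_width']);print(s['orientation'])
    return s
E
python3 -c "
from h import *
st()"
```

```text
5.3 [-0.1712  0.2401  1.7169  0.7034  1.5051 -0.493 ] [0.4408 0.2178 0.2457] [0.2036 0.9457 0.2979] 0.9976433787387613
[[ 0.9875  0.1105 -0.1125]
 [ 0.1575 -0.7213  0.6744]
 [-0.0066 -0.6837 -0.7297]]
```

```bash
cat > kin.py <<'E'
import numpy as np, json
from scipy.optimize import least_squares
from scipy.spatial.transform import Rotation as Ro
def Rz(a): return Ro.from_euler('z',a).as_matrix()
def Ry(a): return Ro.from_euler('y',a).as_matrix()
def ori(q): return Rz(q[0])@Ry(q[1]+q[2])@Rz(q[3])@Ry(q[4])@Rz(q[5])
def fk(q,k):
    off,h,L2,bx,d4,d6,a1=k
    R=ori(q)
    p=Rz(q[0])@(np.array([a1,off,h])+Ry(q[1])@[0,0,L2]+Ry(q[1]+q[2])@[bx,0,d4])+R[:,2]*d6
    return p,R
S=[([-1.5584,0.3129,1.4977,0,1.331,-.2234],[.1226,-.5105,.2178],None),([.23307,.24351,1.58927,0,1.30875,.06187],[.43985,.22394,.21786],None)]
S+= [tuple(x) for x in json.load(open('log.json'))]
pr=np.array([.116,.4,.4,0,.4,.3,0])
def getk():
    f=lambda k: np.r_[np.concatenate([fk(q,k)[0]-np.array(p) for q,p,_ in S])*1000,(k-pr)*.05]
    r=least_squares(f,pr); return r.x,f(r.x)[:-7]
def ik(p,R,k,q0):
    def f(q):
        P,Q=fk(q,k); return np.r_[(P-p)*10,Ro.from_matrix(Q.T@R).as_rotvec()]
    r=least_squares(f,q0); return r.x,np.abs(r.fun).max()
E
python3 - <<'E'
from kin import *
np.set_printoptions(precision=4,suppress=True)
k,r=getk(); print(k,r)
for q,p,R in S[2:]: print(ori(q)); print(np.array(R))
print(ori(S[1][0]))
E
```

```text
[ 0.1163  0.201   0.4392  0.0389  0.3975  0.2688 -0.0001] [ 0.0165 -0.0021  0.008   0.001  -0.0162 -0.0094  0.0004 -0.0005  0.0014]
[[-0.9875 -0.1105 -0.1125]
 [-0.1575  0.7213  0.6744]
 [ 0.0066  0.6837 -0.7297]]
[[ 0.9875  0.1105 -0.1125]
 [ 0.1575 -0.7213  0.6744]
 [-0.0066 -0.6837 -0.7297]]
[[-0.9854 -0.1704  0.0001]
 [-0.1704  0.9854  0.    ]
 [-0.0001  0.     -1.    ]]
```

```bash
sed -i 's/@Rz(q\[5\])$/@Rz(q[5]+np.pi)/' kin.py; python3 - <<'E'
from kin import *
np.set_printoptions(precision=2,suppress=True)
k,r=getk(); print(abs(r).max())
lo=np.array([-2.94,-.97,.19,-1.23,.02,-2.88]);hi=np.array([2.94,2.17,2.56,4.37,3.11,2.88])
def pose(g,phi,yaw):
    z=np.array([0,np.sin(phi),-np.cos(phi)]); x=np.array([1,0,0]); R=np.c_[x,np.cross(z,x),z]; R=Rz(yaw)@R
    return np.array(g)+R[:,2]*.019,R
def run(g,yaw,phis,q0):
    for ph in phis:
        p,R=pose(g,np.radians(ph),yaw); q,e=ik(p,R,k,q0); q0=q
        wc=p-R[:,2]*k[5]
        print(ph,q,'err%.4f'%e,'OK' if e<1e-3 and np.all(q>lo) and np.all(q<hi) else 'BAD','wc',wc)
q0=S[1][0]
for g,yaw in [([.44,.23,.15],.16),([.44,.15,.15],0),([.48,.05,.18],0),([.46,.12,.18],0),([.5,-.25,.1],0)]:
    print(g); run(g,yaw,[0,20,45,60,75,90],q0); run(g,yaw,[-20,-35,-45,-55,-60,-65,-75,-90],q0)
E
```

```text
0.016458234373697977
[0.44, 0.23, 0.15]
0 [0.25 0.34 1.7  0.   1.1  0.09] err0.0000 OK wc [0.44 0.23 0.4 ]
20 [ 0.06  0.32  1.78  0.39  1.11 -0.28] err0.0000 OK wc [0.45 0.15 0.38]
45 [-0.13  0.4   1.85  0.78  1.28 -0.68] err0.0000 OK wc [0.47 0.06 0.33]
60 [-0.21  0.5   1.87  0.95  1.43 -0.85] err0.0000 OK wc [0.47 0.02 0.27]
75 [-0.26  0.63  1.87  1.08  1.6  -0.99] err0.0000 OK wc [ 0.48 -0.01  0.21]
90 [-0.28  0.77  1.86  1.18  1.78 -1.1 ] err0.0000 OK wc [ 0.48 -0.02  0.15]
-20 [ 0.41  0.43  1.62 -0.36  1.21  0.4 ] err0.0000 OK wc [0.43 0.31 0.38]
-35 [ 0.52  0.52  1.56 -0.58  1.35  0.57] err0.0000 OK wc [0.42 0.37 0.35]
-45 [ 0.57  0.59  1.52 -0.71  1.45  0.66] err0.0000 OK wc [0.41 0.4  0.33]
-55 [ 0.62  0.67  1.49 -0.83  1.56  0.73] err0.0000 OK wc [0.41 0.43 0.29]
-60 [ 0.64  0.71  1.47 -0.88  1.61  0.75] err0.0000 OK wc [0.41 0.44 0.27]
-65 [ 0.65  0.75  1.46 -0.93  1.66  0.78] err0.0000 OK wc [0.4  0.45 0.26]
-75 [ 0.67  0.83  1.43 -1.03  1.77  0.81] err0.0000 OK wc [0.4  0.47 0.21]
-90 [ 0.68  0.95  1.4  -1.18  1.93  0.85] err0.0000 OK wc [0.4  0.48 0.15]
[0.44, 0.15, 0.15
[... 3604 characters left out ...]

90 [-0.95  1.17  1.05  0.87  2.28 -0.92] err0.0000 OK wc [ 0.5 -0.5  0.1]
-20 [-0.54  0.49  1.68 -0.41  0.84 -0.29] err0.0000 OK wc [ 0.5  -0.16  0.33]
-35 [-0.44  0.51  1.74 -0.82  0.79  0.13] err0.0000 OK wc [ 0.5  -0.11  0.3 ]
-45 [-0.38  0.55  1.78 -1.09  0.83  0.41] err0.0000 OK wc [ 0.5  -0.07  0.28]
-55 [-0.32  0.6   1.8  -1.33  0.93  0.64] err0.0000 BAD wc [ 0.5  -0.05  0.24]
-60 [-0.3   0.64  1.8  -1.42  0.99  0.74] err0.0000 BAD wc [ 0.5  -0.03  0.22]
-65 [-0.28  0.68  1.81 -1.5   1.06  0.83] err0.0000 BAD wc [ 0.5  -0.02  0.21]
-75 [-0.25  0.76  1.81 -1.64  1.22  0.97] err0.0000 BAD wc [ 0.5  -0.01  0.16]
-90 [-0.24  0.9   1.78 -1.78  1.47  1.12] err0.0000 BAD wc [ 0.5 -0.   0.1]
```

```bash
cat > plan.py <<'E'
import sys
from h import *
from scipy.spatial.transform import Rotation as Ro
def pose(g,phi,yaw):
    phi=np.radians(phi)
    z=np.array([0,np.sin(phi),-np.cos(phi)]); x=np.array([1.,0,0]); R=np.c_[x,np.cross(z,x),z]; R=Ro.from_euler('z',yaw).as_matrix()@R
    return np.array(g)+R[:,2]*.019,R
def plan(*targets,start=None):
    # targets: (g,phi,yaw) grasp-point poses. prints rot then shift (new frame)
    s=st(False); p=np.array(s['position']);R=np.array(s['orientation'])
    print('clk',s['clock'],'F',np.round(s['wrist_force'],1),'w',round(s['gripper_width'],3))
    for g,phi,yaw in targets:
        P,Q=pose(g,phi,yaw)
        Q2=Q@np.diag([-1,-1,1]) # half turn
        rv=[Ro.from_matrix(R.T@X).as_rotvec() for X in (Q,Q2)]
        i=int(np.linalg.norm(rv[1])<np.linalg.norm(rv[0])); Qn=(Q,Q2)[i]; v=rv[i]
        d=Qn.T@(P-p)
        nr=int(np.ceil(np.abs(v).max()/.145)); nt=int(np.ceil(np.abs(d).max()/.045))
        print('->',g,phi,yaw,'| rot',np.round(v,3),'rows',nr,np.round(v/max(nr,1),3),'| shift(new frame)',np.round(d,4),'rows',nt,np.round(d/max(nt,1),4))
        p,R=P,Qn
E
python3 - <<'E'
from plan import *
for uv in [(97,245),(100,110),(97,180)]: print(ray('top',uv,0))
for uv in [(150,279),(350,279),(410,279),(405,115)]: print(ray('top',uv,0))
plan(([.443,.231,.12],15,.161),([.443,.231,.036],15,.161))
E
```

```text
[0.41853624 0.32829007 0.        ]
[0.8138986  0.34075447 0.        ]
[0.60412364 0.33840496 0.        ]
[0.32447486 0.17704535 0.        ]
[ 0.32383509 -0.38124388  0.        ]
[ 0.3239246  -0.54994593  0.        ]
[ 0.80365572 -0.56249921  0.        ]
clk 5.3 F [0.2 0.9 0.3] w 0.998
-> [0.443, 0.231, 0.12] 15 0.161 | rot [-0.491  0.004 -0.006] rows 4 [-0.123  0.001 -0.001] | shift(new frame) [0.0043 0.0203 0.1436] rows 4 [0.0011 0.0051 0.0359]
-> [0.443, 0.231, 0.036] 15 0.161 | rot [0. 0. 0.] rows 0 [0. 0. 0.] | shift(new frame) [0.     0.0217 0.0811] rows 2 [0.     0.0109 0.0406]
```

Request:
servo_tool(motion=[-0.123,0,0,0,0,0,1,-0.123,0,0,0,0,0,1,-0.123,0,0,0,0,0,1,-0.123,0,0,0,0,0,1,0,0,0,0.001,0.005,0.036,1,0,0,0,0.001,0.005,0.036,1,0,0,0,0.001,0.005,0.036,1,0,0,0,0.001,0.005,0.036,1,0,0,0,0,0,0,1])

```text
clock: 6.2
position: [0.4397, 0.2379, 0.1003]
orientation: [[0.986, 0.157, -0.047], [0.164, -0.955, 0.249], [-0.006, -0.253, -0.967]]
wrist_force: [-0.0, 0.1, 0.2]
gripper_width: 0.999
```

```bash
python3 - <<'E'
from plan import *
plan(([.443,.231,.036],15,.161))
snap('wrist','w2')
print(env.trace('dish','wrist')[0]['bbox'])
for P in [(-.031,-.075),(.031,-.075),(.031,.075),(-.031,.075)]:
    c,s=np.cos(.161),np.sin(.161)
    print(proj('wrist',[.443+c*P[0]-s*P[1],.231+s*P[0]+c*P[1],.062]))
E
```

```text
clk 6.2 F [-0.   0.1  0.2] w 0.999
-> [0.443, 0.231, 0.036] 15 0.161 | rot [0.006 0.006 0.002] rows 1 [0.006 0.006 0.002] | shift(new frame) [0.0021 0.0238 0.0792] rows 2 [0.0011 0.0119 0.0396]Traceback (most recent call last):
  File "<stdin>", line 4, in <module>
IndexError: list index out of range
```

View pics/w2.png

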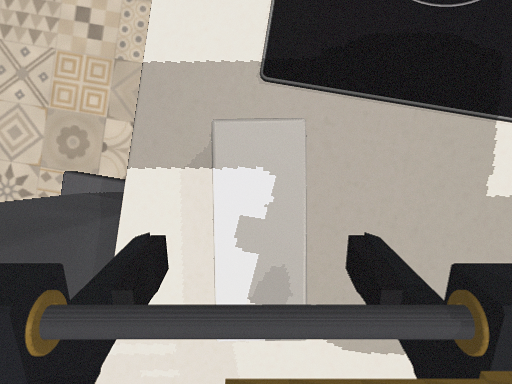

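Request:
servo_tool(motion=[0,0,0,0.001,0.008,0.026,1,0,0,0,0.001,0.008,0.026,1,0,0,0,0,0.008,0.026,1,0,0,0,0,0,0,-1,0,0,0,0,0,0,-1,0,0,0,0,0,0,-1,0,0,0,0,0,0,-1,0,0,0,0,0,0,-1], newtons=40)

```text
clock: 7.1
position: [0.4448, 0.2347, 0.0232]
orientation: [[0.986, 0.16, -0.04], [0.165, -0.954, 0.252], [0.002, -0.255, -0.967]]
wrist_force: [-3.1, -0.7, 9.2]
gripper_width: 0.699
```

Request:
servo_tool(motion=[0,0,0,0,-0.01,-0.039,-1,0,0,0,0,-0.01,-0.039,-1,0,0,0,0,-0.01,-0.039,-1,0,0,0,0,-0.01,-0.039,-1,0,0,0,0,0,0,-1])

```text
clock: 7.6
position: [0.4466, 0.2336, 0.188]
orientation: [[0.986, 0.161, -0.031], [0.164, -0.954, 0.253], [0.011, -0.254, -0.967]]
wrist_force: [1.0, -0.1, -2.9]
gripper_width: 0.701
```

```bash
python3 - <<'E'
from plan import *
plan(([.43,.25,.16],-75,-.15),([.43,.25,.077],-75,-.15))
E
```

```text
clk 7.6 F [ 1.  -0.1 -2.9] w 0.701
-> [0.43, 0.25, 0.16] -75 -0.15 | rot [-1.554 -0.186  0.296] rows 11 [-0.141 -0.017  0.027] | shift(new frame) [-0.0188 -0.0306  0.013 ] rows 1 [-0.0188 -0.0306  0.013 ]
-> [0.43, 0.25, 0.077] -75 -0.15 | rot [0. 0. 0.] rows 0 [0. 0. 0.] | shift(new frame) [ 0.     -0.0802  0.0215] rows 2 [ 0.     -0.0401  0.0107]
```

Request:
servo_tool(motion=[-0.141,-0.017,0.027,0,0,0,-1,-0.141,-0.017,0.027,0,0,0,-1,-0.141,-0.017,0.027,0,0,0,-1,-0.141,-0.017,0.027,0,0,0,-1,-0.141,-0.017,0.027,0,0,0,-1,-0.141,-0.017,0.027,0,0,0,-1,-0.141,-0.017,0.027,0,0,0,-1,-0.141,-0.017,0.027,0,0,0,-1,-0.141,-0.017,0.027,0,0,0,-1,-0.141,-0.017,0.027,0,0,0,-1])

```text
clock: 8.6
position: [0.4442, 0.234, 0.182]
orientation: [[0.992, -0.021, -0.127], [-0.125, -0.389, -0.913], [-0.03, 0.921, -0.388]]
wrist_force: [-0.1, 0.1, -3.1]
gripper_width: 0.702
```

Request:
servo_tool(motion=[-0.141,-0.017,0.027,0,0,0,-1,0,0,0,0,0,0,-1,0,0,0,0,0,0,-1])

```text
clock: 8.9
position: [0.4445, 0.2334, 0.1818]
orientation: [[0.989, -0.027, -0.148], [-0.15, -0.261, -0.954], [-0.013, 0.965, -0.262]]
wrist_force: [-1.1, 0.4, -1.6]
gripper_width: 0.7
```

```bash
python3 - <<'E'
from plan import *
plan(([.43,.25,.16],-75,-.15),([.43,.25,.077],-75,-.15))
snap('side','s3');snap('top','t3')
E
```

```text
clk 8.9 F [-1.1  0.4 -1.6] w 0.7
-> [0.43, 0.25, 0.16] -75 -0.15 | rot [-0.003  0.004  0.012] rows 1 [-0.003  0.004  0.012] | shift(new frame) [-0.0168 -0.0247  0.0108] rows 1 [-0.0168 -0.0247  0.0108]
-> [0.43, 0.25, 0.077] -75 -0.15 | rot [0. 0. 0.] rows 0 [0. 0. 0.] | shift(new frame) [ 0.     -0.0802  0.0215] rows 2 [ 0.     -0.0401  0.0107]
```

View pics/s3.png

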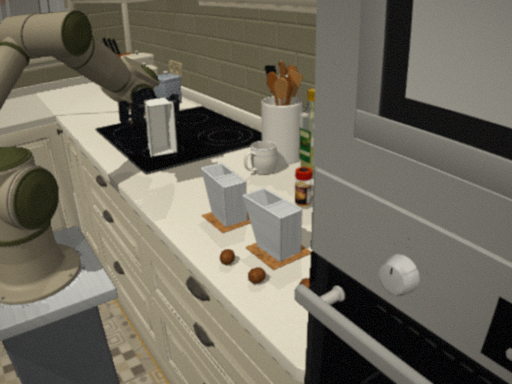

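View pics/t3.png

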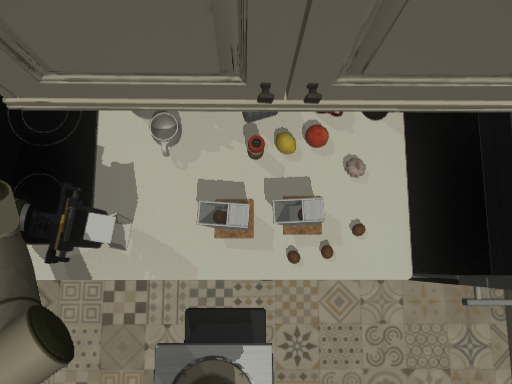

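Request:
servo_tool(motion=[0,0,0.01,-0.017,-0.025,0.011,-1,0,0,0,0,-0.039,0.0105,-1,0,0,0,0,-0.034,0.009,-1,0,0,0,0,0,0,-1,0,0,0,0,-0.004,0.001,-1,0,0,0,0,0,0,-1])

```text
clock: 9.6
position: [0.4271, 0.2323, 0.0778]
orientation: [[0.988, -0.041, -0.148], [-0.153, -0.258, -0.954], [0.001, 0.965, -0.261]]
wrist_force: [0.3, -0.0, -2.1]
gripper_width: 0.703
```

Request:
servo_tool(motion=[0,0,0,0,-0.003,0.001,-1,0,0,0,0,-0.002,0.0005,-1,0,0,0,0,0,0,-1])

```text
clock: 9.9
position: [0.4269, 0.2325, 0.0736]
orientation: [[0.988, -0.042, -0.147], [-0.153, -0.255, -0.955], [0.003, 0.966, -0.258]]
wrist_force: [-1.3, 5.3, 9.3]
gripper_width: 0.699
```

Request:
servo_tool(motion=[0,0,0,0,0,0,1,0,0,0,0,0,0,1,0,0,0,0,0,0,1,0,0,0,0,0,0,1,0,0,0,0,0,-0.02,1,0,0,0,0,0,-0.035,1,0,0,0,0,0,-0.045,1,0,0,0,0,0.045,-0.01,1,0,0,0,0,0.045,-0.01,1,0,0,0,0,0.045,-0.01,1])

```text
clock: 10.9
position: [0.4405, 0.3214, 0.2359]
orientation: [[0.988, -0.037, -0.149], [-0.153, -0.255, -0.955], [-0.003, 0.966, -0.258]]
wrist_force: [-0.4, 0.8, 0.5]
gripper_width: 1.004
```

```bash
python3 - <<'E'
from plan import *
yaw=-.15; g=np.array([.427,.235,.030]); 
from plan import pose
back=pose(g,50,yaw)[1][:,2]
plan((g-back*.13,50,yaw),(g,50,yaw))
snap('side','s4');snap('top','t4')
for c in ('top','side'):
  for d in env.trace('dish',c): print(c,d['p'],d['bbox'])
E
```

```text
clk 10.9 F [-0.4  0.8  0.5] w 1.004
-> [0.4121 0.1365 0.1136] 50 -0.15 | rot [ 2.183  0.004 -0.004] rows 16 [ 0.136  0.    -0.   ] | shift(new frame) [-0.0004  0.2139 -0.0457] rows 5 [-0.0001  0.0428 -0.0091]
-> [0.427 0.235 0.03 ] 50 -0.15 | rot [0. 0. 0.] rows 0 [0. 0. 0.] | shift(new frame) [-0.    0.    0.13] rows 3 [-0.      0.      0.0433]
top 0.95 [120.8, 241.4, 40.1, 35.4]
side 0.81 [161.1, 163.1, 36.7, 54.0]
```

View pics/s4.png

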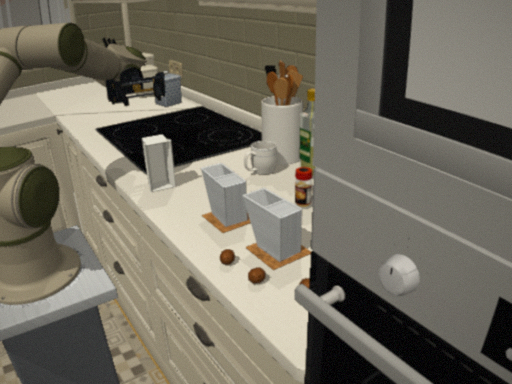

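View pics/t4.png

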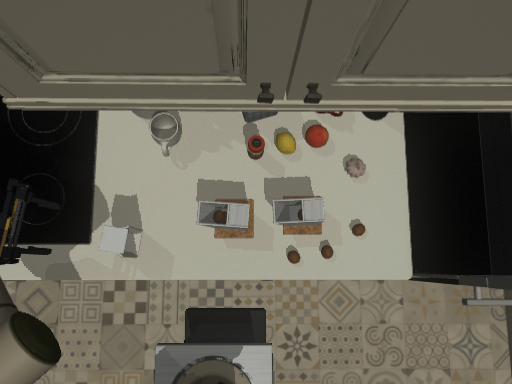

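Request:
servo_tool(motion=[0.136,0,0,0,0,0,1,0.136,0,0,0,0,0,1,0.136,0,0,0,0,0,1,0.136,0,0,0,0,0,1,0.136,0,0,0,0,0,1,0.136,0,0,0,0,0,1,0.136,0,0,0,0,0,1,0.136,0,0,0,0,0,1,0.136,0,0,0,0,0,1,0.136,0,0,0,0,0,1])

```text
clock: 12.1
position: [0.4404, 0.3214, 0.2336]
orientation: [[0.988, -0.154, 0.005], [-0.154, -0.986, 0.055], [-0.003, -0.055, -0.998]]
wrist_force: [-0.5, 0.1, -0.2]
gripper_width: 1.004
```

Request:
servo_tool(motion=[0.136,0,0,0,0,0,1,0.136,0,0,0,0,0,1,0.136,0,0,0,0,0,1,0.136,0,0,0,0,0,1,0.136,0,0,0,0,0,1,0.136,0,0,0,0,0,1,0,0,0,0,0,0,1])

```text
clock: 12.8
position: [0.4399, 0.3199, 0.2317]
orientation: [[0.988, -0.109, 0.113], [-0.157, -0.638, 0.754], [-0.01, -0.762, -0.647]]
wrist_force: [0.7, -0.4, -0.3]
gripper_width: 1.001
```

```bash
python3 - <<'E'
from plan import *
yaw=-.15; g=np.array([.427,.235,.030]); 
back=pose(g,50,yaw)[1][:,2]; h=g-back*.12
plan(([h[0],h[1],.23],50,yaw),(h,50,yaw),(g,50,yaw))
E
```

```text
clk 12.8 F [ 0.7 -0.4 -0.3] w 1.001
-> [np.float64(0.4132628498834226), np.float64(0.14410688922763992), 0.23] 50 -0.15 | rot [ 0.006  0.    -0.013] rows 1 [ 0.006  0.    -0.013] | shift(new frame) [-0.0001  0.1156 -0.1161] rows 3 [-0.      0.0385 -0.0387]
-> [0.4133 0.1441 0.1071] 50 -0.15 | rot [0. 0. 0.] rows 0 [0. 0. 0.] | shift(new frame) [0.     0.0941 0.079 ] rows 3 [0.     0.0314 0.0263]
-> [0.427 0.235 0.03 ] 50 -0.15 | rot [0. 0. 0.] rows 0 [0. 0. 0.] | shift(new frame) [-0.    0.    0.12] rows 3 [-0.    0.    0.04]
```

Request:
servo_tool(motion=[0.006,0,-0.013,0,0.0385,-0.039,1,0,0,0,0,0.0385,-0.039,1,0,0,0,0,0.0385,-0.039,1,0,0,0,0,0.031,0.026,1,0,0,0,0,0.031,0.026,1,0,0,0,0,0.031,0.026,1,0,0,0,0,0,0,1])

```text
clock: 13.5
position: [0.4176, 0.1739, 0.0982]
orientation: [[0.99, -0.095, 0.108], [-0.144, -0.637, 0.758], [-0.003, -0.765, -0.644]]
wrist_force: [-0.1, 0.6, 1.3]
gripper_width: 1.005
```

```bash
python3 - <<'E'
from plan import *
yaw=-.15; g=np.array([.427,.235,.030]); 
plan((g,50,yaw))
snap('wrist','w5'); snap('top','t5'); snap('side','s5')
E
```

```text
clk 13.5 F [-0.1  0.6  1.3] w 1.005
-> [0.427 0.235 0.03 ] 50 -0.15 | rot [0.001 0.007 0.001] rows 1 [0.001 0.007 0.001] | shift(new frame) [0.0002 0.0125 0.1102] rows 3 [0.0001 0.0042 0.0367]
```

View pics/w5.png

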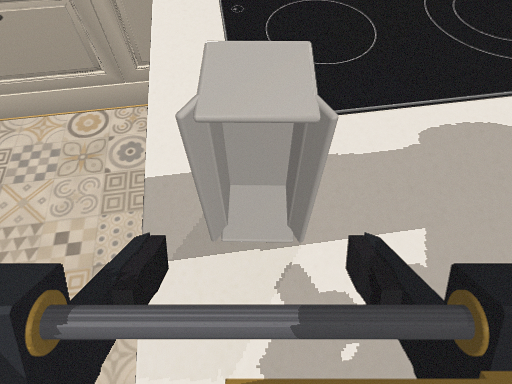

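View pics/s5.png

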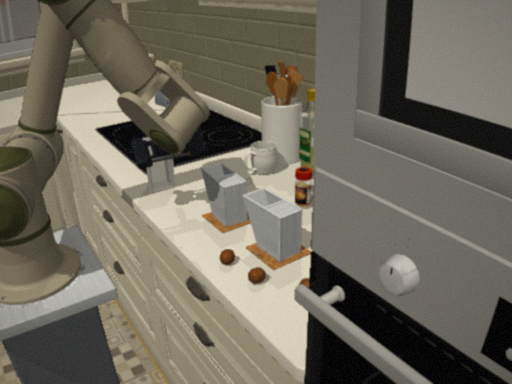

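```bash
python3 - <<'E'
from plan import *
yaw=-.15; g=np.array([.427,.235,.105]); 
back=pose(g,72,yaw)[1][:,2]; h=g-back*.10
plan((h,72,yaw),(g,72,yaw))
from kin import *
k,r=getk(); print(abs(r).max(),k)
q0=env.get_state()['q']
for X in (h,g,g+[0,0,.08]):
    p,R=pose(X,72,yaw); q,e=ik(p,R,k,q0); print(q,e, p-R[:,2]*k[5], 'elbow', Rz(q[0])@(np.array([0,k[0],k[1]])+Ry(q[1])@[0,0,k[2]]))
E
```

```text
clk 13.65 F [ 1.  -0.1  0.3] w 1.004
-> [0.4128 0.141  0.1359] 72 -0.15 | rot [0.385 0.001 0.01 ] rows 3 [0.128 0.    0.003] | shift(new frame) [-0.0024 -0.0212 -0.0228] rows 1 [-0.0024 -0.0212 -0.0228]
-> [0.427 0.235 0.105] 72 -0.15 | rot [0. 0. 0.] rows 0 [0. 0. 0.] | shift(new frame) [ 0.  -0.   0.1] rows 3 [ 0.     -0.      0.0333]
0.032355304827091924 [0.1163 0.2013 0.4389 0.039  0.3975 0.2688 0.    ]
[-0.5477  0.5204  2.1309  1.0783  1.4715 -1.1193] 9.973577519417631e-11 [ 0.3773 -0.0939  0.2131] elbow [ 0.2469 -0.0144  0.5821]
[-0.3013  0.6064  2.1225  1.3057  1.3433 -1.1517] 2.357170014732901e-11 [0.3915 0.0001 0.1822] elbow [0.2734 0.0368 0.562 ]
[-0.3013  0.3984  2.1106  1.2636  1.4056 -0.9366] 1.0577649867116179e-12 [0.3915 0.0001 0.2622] elbow [0.1971 0.0605 0.6058]
```

Request:
servo_tool(motion=[0,0,0,0,-0.015,-0.028,1,0.128,0,0.003,0,0,0,1,0.128,0,0.003,0,0,0,1,0.128,0,0.003,0,0,0,1,0,0,0,0,0,0,1])

```text
clock: 14.15
position: [0.4179, 0.1609, 0.131]
orientation: [[0.989, -0.048, 0.142], [-0.15, -0.304, 0.941], [-0.002, -0.951, -0.308]]
wrist_force: [0.2, -0.5, -0.0]
gripper_width: 1.001
```

```bash
python3 - <<'E'
from plan import *
yaw=-.15; g=np.array([.427,.235,.105]); 
plan((g,72,yaw))
snap('wrist','w6')
E
```

```text
clk 14.15 F [ 0.2 -0.5 -0. ] w 1.001
-> [0.427 0.235 0.105] 72 -0.15 | rot [-0.001  0.001 -0.002] rows 1 [-0.001  0.001 -0.002] | shift(new frame) [-0.0021  0.0017  0.098 ] rows 3 [-0.0007  0.0006  0.0327]
```

View pics/w6.png

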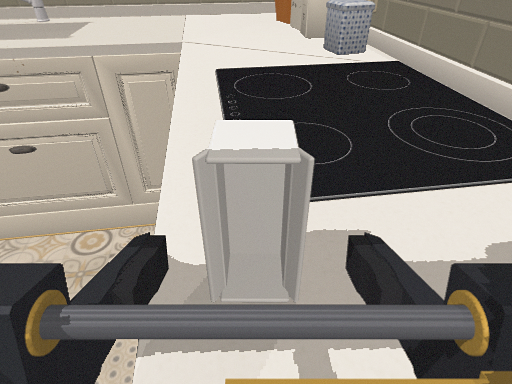

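Request:
servo_tool(motion=[0,0,0,-0.001,0.001,0.025,1,0,0,0,-0.001,0.001,0.025,1,0,0,0,0,0,0.025,1,0,0,0,0,0,0.023,1,0,0,0,0,0,0,-1,0,0,0,0,0,0,-1,0,0,0,0,0,0,-1,0,0,0,0,0,0,-1,0,0,0,0,0,0,-1])

```text
clock: 15.1
position: [0.4295, 0.2531, 0.1002]
orientation: [[0.989, -0.045, 0.142], [-0.149, -0.304, 0.941], [0.001, -0.952, -0.307]]
wrist_force: [-2.7, 1.4, 7.2]
gripper_width: 0.87
```

Request:
servo_tool(motion=[0,0,0,0,0,0,1,0,0,0,0,0,0,1,0,0,0,0,0,0,1,0,0,0,0,-0.01,-0.02,1,0.07,0,0,0,0,0,1,0.07,0,0,0,0,0,1,0,0,0,0,0,0,1])

```text
clock: 15.8
position: [0.4272, 0.2373, 0.1137]
orientation: [[0.989, -0.028, 0.148], [-0.15, -0.17, 0.974], [-0.002, -0.985, -0.172]]
wrist_force: [-0.3, 0.1, 0.0]
gripper_width: 0.999
```

```bash
python3 - <<'E'
from plan import *
yaw=-.15; g=np.array([.428,.243,.113]); 
plan((g,80,yaw))
snap('wrist','w7');snap('side','s7')
E
```

```text
clk 15.8 F [-0.3  0.1  0. ] w 0.999
-> [0.428 0.243 0.113] 80 -0.15 | rot [-0.001 -0.001 -0.002] rows 1 [-0.001 -0.001 -0.002] | shift(new frame) [-0.0001 -0.0003  0.0248] rows 1 [-0.0001 -0.0003  0.0248]
```

View pics/w7.png

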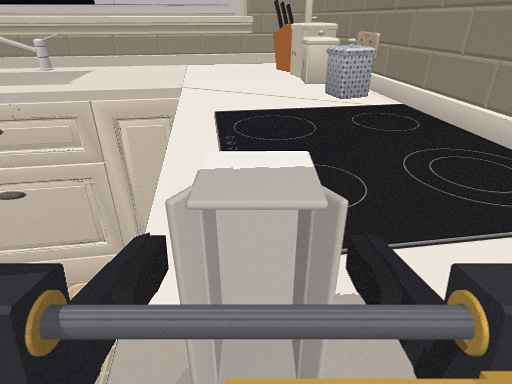

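View pics/s7.png

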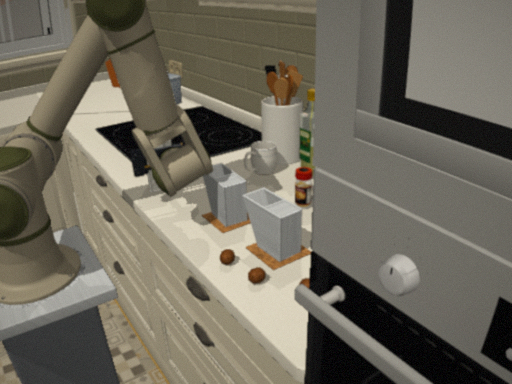

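Request:
servo_tool(motion=[0,0,0,0,0,0.013,1,0,0,0,0,0,0.012,1,0,0,0,0,0,0,-1,0,0,0,0,0,0,-1,0,0,0,0,0,0,-1,0,0,0,0,0,0,-1,0,0,0,0,0,0,-1,0,0,0,0,0,0,-1], newtons=50)

```text
clock: 16.7
position: [0.4308, 0.262, 0.1105]
orientation: [[0.989, -0.025, 0.147], [-0.149, -0.171, 0.974], [0.0, -0.985, -0.172]]
wrist_force: [-1.2, 1.1, 4.5]
gripper_width: 0.852
```

```bash
python3 - <<'E'
from plan import *
s=st()
snap('wrist','w8');snap('top','t8');snap('side','s8')
for c in ('top','side'):
  for d in env.trace('dish',c): print(c,d['p'],d['bbox'])
a=cv2.imread('pics/t8.png')[170:290,40:220]
cv2.imwrite('pics/t8c.png',cv2.resize(a,None,fx=4,fy=4,interpolation=cv2.INTER_CUBIC))
E
```

```text
16.7 [-0.3012  0.6756  2.1175  1.3697  1.4593 -1.2245] [0.4308 0.262  0.1105] [-1.2085  1.0829  4.5115] 0.8518421817954658
[[ 0.9888 -0.0254  0.1471]
 [-0.1492 -0.1705  0.974 ]
 [ 0.0003 -0.985  -0.1724]]
top 0.82 [121.7, 242.5, 39.2, 32.8]
side 0.76 [161.3, 165.9, 23.2, 50.9]
side 0.43 [303.1, 189.3, 16.3, 40.8]
```

View pics/w8.png

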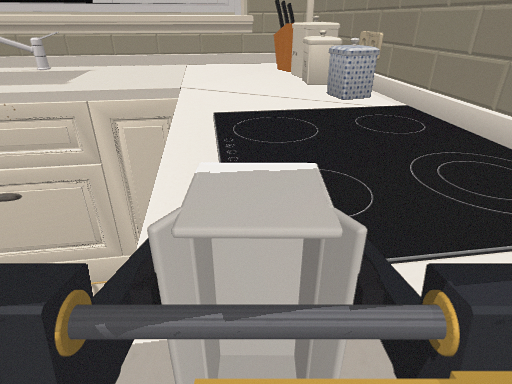

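View pics/t8c.png

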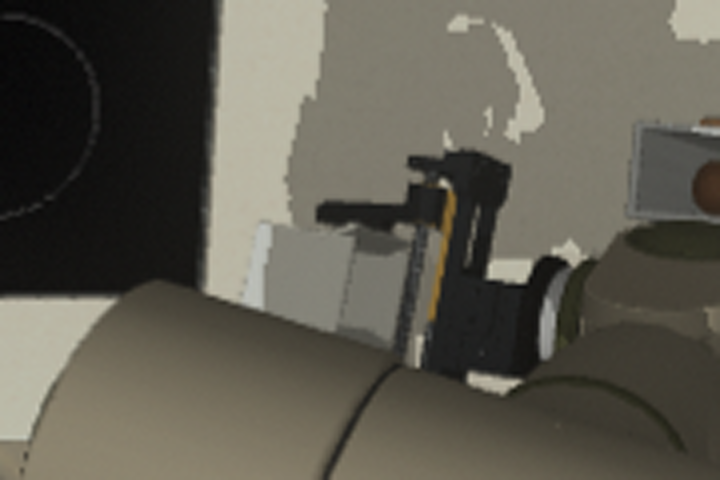

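```bash
python3 - <<'E'
from plan import *
for uv in [(174,236),(342,236),(197,164),(317,164),(152,228),(362,228)]: print(uv,ray('wrist',uv,.15))
E
```

```text
(174, 236) [0.39333647 0.20981896 0.15      ]
(342, 236) [0.44984715 0.20129775 0.15      ]
(197, 164) [0.400576   0.27191034 0.15      ]
(317, 164) [0.46078057 0.26285996 0.15      ]
(152, 228) [0.38532981 0.21591442 0.15      ]
(362, 228) [0.45864714 0.20486131 0.15      ]
```

Request:
servo_tool(motion=[0,0,0,0,0,0,1,0,0,0,0,0,0,1,0,0,0,0,0,0,1,0,0,0,0,0,-0.03,1,0,0,0,0,0,-0.04,1,0,0,0,0,0,-0.04,1,0,0,0,0,-0.045,-0.01,1,0,0,0,0,-0.045,-0.01,1,0,0,0,0,-0.045,0,1,0,0,0,0,-0.03,0,1])

```text
clock: 17.95
position: [0.4159, 0.1639, 0.2976]
orientation: [[0.989, -0.023, 0.148], [-0.15, -0.172, 0.974], [0.003, -0.985, -0.174]]
wrist_force: [1.3, -0.6, -0.4]
gripper_width: 0.996
```

```bash
python3 - <<'E'
from plan import *
yaw=-.15; g=np.array([.427,.243,.13]); 
plan(([.427,.243,.25],25,yaw),(g,25,yaw))
snap('side','s9'); snap('top','t9')
a=cv2.imread('pics/t9.png')[170:290,60:240]
cv2.imwrite('pics/t9c.png',cv2.resize(a,None,fx=4,fy=4,interpolation=cv2.INTER_CUBIC))
E
```

```text
clk 17.95 F [ 1.3 -0.6 -0.4] w 0.996
-> [0.427, 0.243, 0.25] 25 -0.15 | rot [-0.96  -0.002  0.002] rows 7 [-0.137 -0.     0.   ] | shift(new frame) [-0.0008 -0.0523  0.0959] rows 3 [-0.0003 -0.0174  0.032 ]
-> [0.427 0.243 0.13 ] 25 -0.15 | rot [0. 0. 0.] rows 0 [0. 0. 0.] | shift(new frame) [0.     0.0507 0.1088] rows 3 [0.     0.0169 0.0363]
```

View pics/t9c.png

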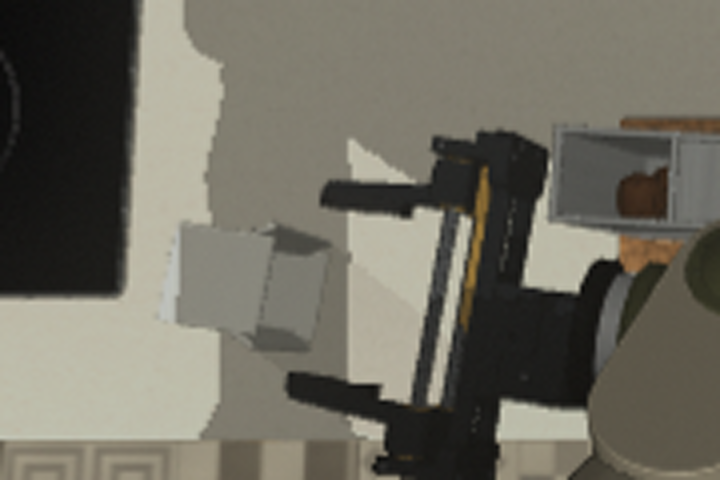

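Request:
servo_tool(motion=[-0.137,0,0,0,0,0,1,-0.137,0,0,0,0,0,1,-0.137,0,0,0,0,0,1,-0.137,0,0,0,0,0,1,-0.137,0,0,0,0,0,1,-0.137,0,0,0,0,0,1,-0.137,0,0,0,0,0,1,0,0,0,0,-0.026,0.048,1,0,0,0,0,-0.026,0.048,1,0,0,0,0,0,0,1])

```text
clock: 19.05
position: [0.4256, 0.2461, 0.2312]
orientation: [[0.99, -0.134, 0.054], [-0.144, -0.897, 0.419], [-0.008, -0.422, -0.906]]
wrist_force: [-0.5, -0.5, 0.5]
gripper_width: 1.0
```

```bash
python3 - <<'E'
from plan import *
yaw=-.15; g=np.array([.427,.243,.13]); 
plan((g,25,yaw))
snap('wrist','w10')
E
```

```text
clk 19.05 F [-0.5 -0.5  0.5] w 1.0
-> [0.427 0.243 0.13 ] 25 -0.15 | rot [0.    0.009 0.002] rows 1 [0.    0.009 0.002] | shift(new frame) [0.0018 0.0453 0.1095] rows 3 [0.0006 0.0151 0.0365]
```

View pics/w10.png

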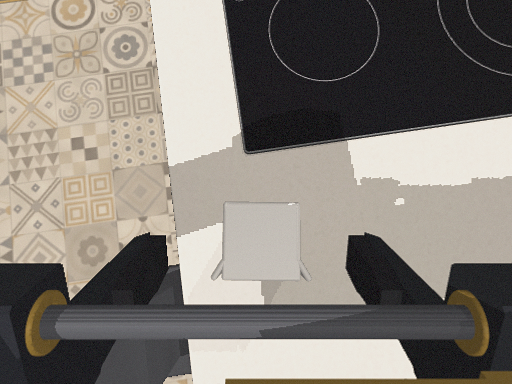

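Request:
servo_tool(motion=[0,0.005,0,0.001,0.0113,0.0275,1,0,0.004,0,0.001,0.0113,0.0275,1,0,0,0,0.001,0.0113,0.0275,1,0,0,0,0,0.0113,0.027,1,0,0,0,0,0,0,-1,0,0,0,0,0,0,-1,0,0,0,0,0,0,-1,0,0,0,0,0,0,-1,0,0,0,0,0,0,-1], newtons=50)

```text
clock: 20.0
position: [0.433, 0.2482, 0.119]
orientation: [[0.988, -0.134, 0.075], [-0.153, -0.895, 0.419], [0.011, -0.425, -0.905]]
wrist_force: [-1.4, -0.8, 6.9]
gripper_width: 0.701
```

Request:
servo_tool(motion=[0,0,0,0,-0.017,-0.036,-1,0,0,0,0,-0.017,-0.036,-1,0,0,0,0,-0.017,-0.036,-1,0,0,0,0,0,0,-1], newtons=60)

```text
clock: 20.4
position: [0.4332, 0.2488, 0.242]
orientation: [[0.988, -0.131, 0.081], [-0.153, -0.895, 0.418], [0.018, -0.426, -0.905]]
wrist_force: [0.9, -0.3, -3.9]
gripper_width: 0.701
```

```bash
python3 - <<'E'
from plan import *
plan(([.44,.276,.15],-65,0),([.44,.276,.027],-65,0))
E
```

```text
clk 20.4 F [ 0.9 -0.3 -3.9] w 0.701
-> [0.44, 0.276, 0.15] -65 0 | rot [-1.569  0.039 -0.167] rows 11 [-0.143  0.004 -0.015] | shift(new frame) [ 0.0068 -0.0949  0.0332] rows 3 [ 0.0023 -0.0316  0.0111]
-> [0.44, 0.276, 0.027] -65 0 | rot [0. 0. 0.] rows 0 [0. 0. 0.] | shift(new frame) [ 0.     -0.1115  0.052 ] rows 3 [ 0.     -0.0372  0.0173]
```

Request:
servo_tool(motion=[-0.143,0.004,-0.015,0,0,0,-1,-0.143,0.004,-0.015,0,0,0,-1,-0.143,0.004,-0.015,0,0,0,-1,-0.143,0.004,-0.015,0,0,0,-1,-0.143,0.004,-0.015,0,0,0,-1,-0.143,0.004,-0.015,0,0,0,-1,-0.143,0.004,-0.015,0,0,0,-1,-0.143,0.004,-0.015,0,0,0,-1,-0.143,0.004,-0.015,0,0,0,-1,-0.143,0.004,-0.015,0,0,0,-1])

```text
clock: 21.4
position: [0.4314, 0.2492, 0.2363]
orientation: [[1.0, -0.009, -0.005], [-0.009, -0.54, -0.842], [0.005, 0.842, -0.54]]
wrist_force: [1.1, -0.5, -3.0]
gripper_width: 0.699
```

Request:
servo_tool(motion=[-0.143,0.004,-0.015,0,0,0,-1,0,0,0,0.002,-0.03,0.011,-1,0,0,0,0.002,-0.03,0.011,-1,0,0,0,0.002,-0.03,0.011,-1,0,0,0,0,0,0,-1])

```text
clock: 21.9
position: [0.4358, 0.2557, 0.1371]
orientation: [[1.0, 0.012, -0.005], [0.0, -0.416, -0.909], [-0.013, 0.909, -0.416]]
wrist_force: [-0.3, 0.3, -2.0]
gripper_width: 0.697
```

```bash
python3 - <<'E'
from plan import *
plan(([.44,.276,.027],-65,0))
snap('side','s11'); snap('top','t11')
a=cv2.imread('pics/t11.png')[170:290,60:240]; b=cv2.imread('pics/s11.png')[90:210,90:270]
cv2.imwrite('pics/t11c.png',cv2.resize(np.vstack([a,b]),None,fx=2.5,fy=2.5,interpolation=cv2.INTER_CUBIC))
E
```

```text
clk 21.9 F [-0.3  0.3 -2. ] w 0.697
-> [0.44, 0.276, 0.027] -65 0 | rot [0.007 0.005 0.012] rows 1 [0.007 0.005 0.012] | shift(new frame) [ 0.0042 -0.1084  0.0471] rows 3 [ 0.0014 -0.0361  0.0157]
```

View pics/t11c.png

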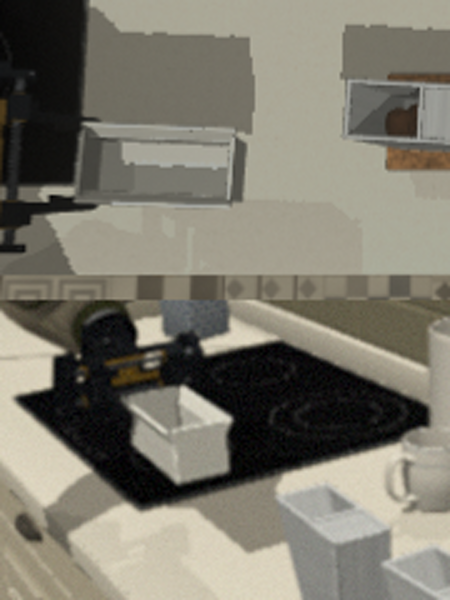

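Request:
servo_tool(motion=[0.007,0.005,0.012,0.002,-0.034,0.015,-1,0,0,0,0.002,-0.034,0.015,-1,0,0,0,0,-0.03,0.014,-1,0,0,0,0,0,0,-1,0,0,0,0,-0.003,0.0015,-1,0,0,0,0,0,0,-1])

```text
clock: 22.6
position: [0.442, 0.2584, 0.0327]
orientation: [[1.0, -0.01, 0.004], [-0.001, -0.427, -0.904], [0.01, 0.904, -0.427]]
wrist_force: [0.5, 1.2, -2.8]
gripper_width: 0.696
```

Not yet in contact (grasp at z≈0.041). Continue carefully.

Request:
servo_tool(motion=[0,0,0,0,-0.005,0.0025,-1,0,0,0,0,-0.003,0.0015,-1,0,0,0,0,0,0,-1])

```text
clock: 22.9
position: [0.4417, 0.2579, 0.0232]
orientation: [[1.0, -0.009, 0.003], [-0.001, -0.424, -0.906], [0.009, 0.906, -0.424]]
wrist_force: [-0.4, 2.2, 4.3]
gripper_width: 0.701
```

Request:
servo_tool(motion=[0,0,0,0,-0.002,0.001,-1,0,0,0,0,0,0,-1])

```text
clock: 23.1
position: [0.4417, 0.2579, 0.0231]
orientation: [[1.0, -0.01, 0.003], [-0.002, -0.422, -0.907], [0.01, 0.907, -0.422]]
wrist_force: [-2.2, 2.7, 17.6]
gripper_width: 0.696
```

Request:
servo_tool(motion=[0,0,0,0,0.002,-0.001,1,0,0,0,0,0,0,1,0,0,0,0,0,0,1,0,0,0,0,0,0,1,0,0,0,0,0,-0.03,1,0,0,0,0,0,-0.04,1,0,0,0,0,0.03,-0.03,1,0,0,0,0,0.045,-0.02,1,0,0,0,0,0.045,-0.02,1,0,0,0,0,0.045,-0.02,1])

```text
clock: 24.1
position: [0.4395, 0.3322, 0.2408]
orientation: [[1.0, -0.007, 0.002], [-0.001, -0.425, -0.905], [0.007, 0.905, -0.425]]
wrist_force: [0.3, 0.2, 0.1]
gripper_width: 0.997
```

```bash
python3 - <<'E'
from plan import *
snap('side','s12'); snap('top','t12')
a=cv2.imread('pics/t12.png')[170:290,60:380]; b=cv2.imread('pics/s12.png')[130:310,110:340]
cv2.imwrite('pics/t12c.png',cv2.resize(a,None,fx=2.5,fy=2.5,interpolation=cv2.INTER_CUBIC))
cv2.imwrite('pics/s12c.png',cv2.resize(b,None,fx=3,fy=3,interpolation=cv2.INTER_CUBIC))
plan(([.4917,-.056,.2],20,-.03),([.4917,-.056,.084],20,-.03))
E
```

```text
clk 24.2 F [0.8 0.3 0.3] w 1.0
-> [0.4917, -0.056, 0.2] 20 -0.03 | rot [ 1.473 -0.029  0.022] rows 11 [ 0.134 -0.003  0.002] | shift(new frame) [ 0.0629  0.3793 -0.0709] rows 9 [ 0.007   0.0421 -0.0079]
-> [0.4917, -0.056, 0.084] 20 -0.03 | rot [0. 0. 0.] rows 0 [0. 0. 0.] | shift(new frame) [0.     0.0397 0.109 ] rows 3 [0.     0.0132 0.0363]
```

View pics/t12c.png

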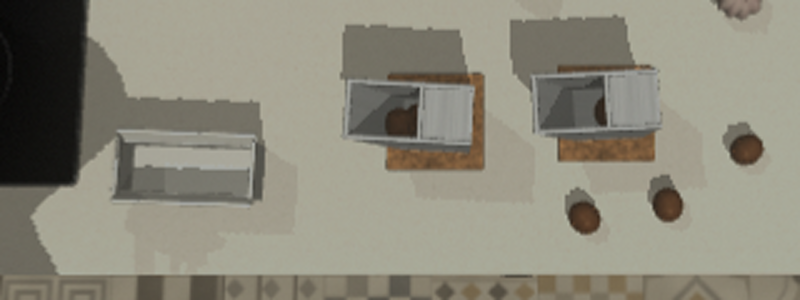

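View pics/s12c.png

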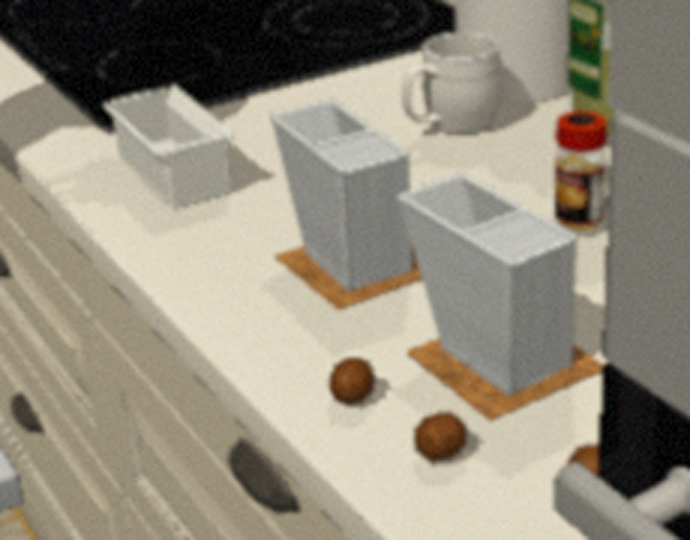

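```bash
python3 - <<'E'
from fit import *
from plan import plan
np.set_printoptions(precision=4,suppress=True)
S=lambda L:[(60+(a+.5)/2.5-.5,170+(b+.5)/2.5-.5) for a,b in L]
tin=[(31/1000,.091,.11),(-.031,.091,.11),(.031,-.04,.11),(-.031,-.04,.11)]
print('L',fit(tin,S([(349,80),(344,137),(474,87),(471,144)]),[.5,-.05,0],zoff=.004))
print('R',fit(tin,S([(533,76),(537,133),(659,70),(661,128)]),[.5,-.25,0],zoff=.004))
d=[(.040,.075,.062),(-.040,.075,.062),(.040,-.075,.062),(-.040,-.075,.062)]
print('D',fit(d,S([(117,131),(112,202),(254,137),(251,206)]),[.44,.22,0]))
plan(([.4917,-.056,.2],15,-.055),([.4917,-.056,.086],15,-.055))
E
```

```text
L (array([ 0.4909, -0.0562, -0.0554]), array([-0.2, -0.5,  0.1,  0.4,  0.1, -0.5, -0. ,  0.5]))
R (array([ 0.5045, -0.2518,  0.0437]), array([ 0.1, -0.5, -0.2,  0.4, -0.4, -0.1,  0.5,  0.2]))
D (array([ 0.4366,  0.2129, -0.0319]), array([-0.3, -0.7, -0.8,  0.9,  0.9, -1.3,  0.2,  1. ]))
clk 24.2 F [0.8 0.3 0.3] w 1.0
-> [0.4917, -0.056, 0.2] 15 -0.055 | rot [ 1.386 -0.041  0.045] rows 10 [ 0.139 -0.004  0.004] | shift(new frame) [ 0.0726  0.3841 -0.037 ] rows 9 [ 0.0081  0.0427 -0.0041]
-> [0.4917, -0.056, 0.086] 15 -0.055 | rot [0. 0. 0.] rows 0 [0. 0. 0.] | shift(new frame) [0.     0.0295 0.1101] rows 3 [0.     0.0098 0.0367]
```

Request:
servo_tool(motion=[0.139,-0.004,0.004,0,0,0,1,0.139,-0.004,0.004,0,0,0,1,0.139,-0.004,0.004,0,0,0,1,0.139,-0.004,0.004,0,0,0,1,0.139,-0.004,0.004,0,0,0,1,0.139,-0.004,0.004,0,0,0,1,0.139,-0.004,0.004,0,0,0,1,0.139,-0.004,0.004,0,0,0,1,0.139,-0.004,0.004,0,0,0,1,0.139,-0.004,0.004,0,0,0,1])

```text
clock: 25.2
position: [0.4398, 0.3323, 0.2391]
orientation: [[0.999, -0.052, 0.004], [-0.052, -0.964, 0.261], [-0.01, -0.261, -0.965]]
wrist_force: [0.1, -0.3, -0.5]
gripper_width: 1.001
```

Request:
servo_tool(motion=[0,0,0,0.008,0.042,-0.004,1,0,0,0,0.008,0.042,-0.004,1,0,0,0,0.008,0.042,-0.004,1,0,0,0,0.008,0.042,-0.004,1,0,0,0,0.008,0.042,-0.004,1,0,0,0,0.008,0.042,-0.004,1,0,0,0,0.008,0.042,-0.004,1,0,0,0,0.008,0.042,-0.004,1,0,0,0,0.008,0.042,-0.004,1,0,0,0,0,0,0,1])

```text
clock: 26.2
position: [0.4923, -0.0492, 0.1747]
orientation: [[0.998, -0.057, 0.002], [-0.056, -0.965, 0.256], [-0.013, -0.256, -0.967]]
wrist_force: [-0.4, 1.0, 0.6]
gripper_width: 1.002
```

```bash
python3 - <<'E'
from plan import *
plan(([.4913,-.056,.086],15,-.055))
snap('wrist','w13')
E
```

```text
clk 26.2 F [-0.4  1.   0.6] w 1.002
-> [0.4913, -0.056, 0.086] 15 -0.055 | rot [ 0.003  0.012 -0.004] rows 1 [ 0.003  0.012 -0.004] | shift(new frame) [-0.0006  0.0295  0.1029] rows 3 [-0.0002  0.0098  0.0343]
```

View pics/w13.png

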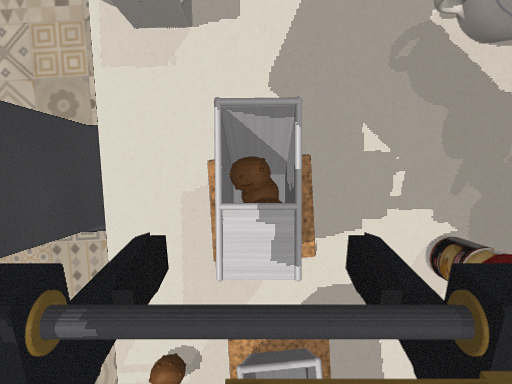

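Request:
servo_tool(motion=[0.003,0.012,-0.004,0,0.01,0.034,1,0,0,0,0,0.01,0.034,1,0,0,0,0,0.0095,0.034,1,0,0,0,0,0,0,1,0,0,0,0,0,0,-1,0,0,0,0,0,0,-1,0,0,0,0,0,0,-1,0,0,0,0,0,0,-1,0,0,0,0,0,0,-1], newtons=45)

```text
clock: 27.15
position: [0.4927, -0.0477, 0.0715]
orientation: [[0.999, -0.047, 0.017], [-0.049, -0.965, 0.258], [0.005, -0.258, -0.966]]
wrist_force: [0.3, 1.9, 8.4]
gripper_width: 0.702
```

Request:
servo_tool(motion=[0,0,0,0,-0.0026,-0.0097,-1,0,0,0,0,-0.0026,-0.0097,-1,0,0,0,0,-0.0026,-0.0097,-1,0,0,0,0,-0.0026,-0.0097,-1,0,0,0,0,0,0,-1,0,0,0,0,0,0,-1,0,0,0,0,0,0,-1])

```text
clock: 27.85
position: [0.4916, -0.0475, 0.11]
orientation: [[0.999, -0.047, 0.014], [-0.049, -0.965, 0.259], [0.001, -0.259, -0.966]]
wrist_force: [0.6, -0.1, -3.3]
gripper_width: 0.698
```

```bash
python3 - <<'E'
from plan import *
F=[];T=[]
for i in range(8):
    env.snapshot('side'); s=env.get_state(); F.append(s['wrist_force']);T.append(s['ft_torque'])
print(np.mean(F,0),np.std(F,0),np.mean(T,0)); st()
E
```

```text
[-0.18919606  0.20109841 -4.07170677] [0.34555429 0.64900432 0.59707678] [-0.37793976 -0.04931485 -0.01688987]
28.25 [-0.4693  0.3898  1.7195  0.2624  1.1523 -0.5419] [ 0.4918 -0.0476  0.1103] [ 0.271  -0.6585 -4.262 ] 0.7011937662547166
[[ 0.9988 -0.0471  0.0148]
 [-0.0493 -0.9648  0.2583]
 [ 0.0021 -0.2587 -0.966 ]]
```

Request:
servo_tool(motion=[-0.026,0,0,0,0,0,-1,-0.026,0,0,0,0,0,-1,-0.026,0,0,0,0,0,-1,-0.026,0,0,0,0,0,-1,-0.026,0,0,0,0,0,-1,-0.026,0,0,0,0,0,-1,-0.026,0,0,0,0,0,-1,-0.026,0,0,0,0,0,-1,-0.026,0,0,0,0,0,-1,-0.026,0,0,0,0,0,-1])

```text
clock: 29.25
position: [0.4919, -0.0476, 0.1104]
orientation: [[0.999, -0.049, 0.002], [-0.049, -0.999, -0.001], [0.002, 0.0, -1.0]]
wrist_force: [0.3, 0.6, -4.1]
gripper_width: 0.697
```

Request:
servo_tool(motion=[-0.026,0,0,0,0,0,-1,-0.026,0,0,0,0,0,-1,-0.026,0,0,0,0,0,-1,-0.026,0,0,0,0,0,-1,-0.026,0,0,0,0,0,-1,-0.026,0,0,0,0,0,-1,-0.026,0,0,0,0,0,-1,-0.026,0,0,0,0,0,-1,-0.026,0,0,0,0,0,-1,-0.026,0,0,0,0,0,-1])

```text
clock: 30.25
position: [0.4919, -0.0475, 0.1104]
orientation: [[0.999, -0.048, -0.01], [-0.049, -0.965, -0.257], [0.003, 0.257, -0.966]]
wrist_force: [-0.0, 0.9, -2.6]
gripper_width: 0.697
```

Request:
servo_tool(motion=[-0.013,0,0,0,0,0,-1,0,0,0,0,0,0,-1,0,0,0,0,0,0,-1,0,0,0,0,0,0,-1])

```text
clock: 30.65
position: [0.4919, -0.0477, 0.1105]
orientation: [[0.999, -0.048, -0.011], [-0.05, -0.962, -0.268], [0.002, 0.268, -0.963]]
wrist_force: [0.1, -0.3, -3.9]
gripper_width: 0.697
```

```bash
python3 - <<'E'
from plan import *
F=[];T=[]
for i in range(8):
    im=env.snapshot('side'); s=env.get_state(); F.append(s['wrist_force']);T.append(s['ft_torque'])
print(np.mean(F,0),np.std(F,0),np.mean(T,0)); st()
cv2.imwrite('pics/s14.png',im[:,:,::-1])
E
```

```text
[ 0.11559967 -0.23345563 -4.19246626] [0.51599748 0.3089862  0.23020977] [ 0.33154939 -0.10155754  0.0037335 ]
31.05 [-0.1878  0.3784  1.7385 -0.319   1.0076  0.031 ] [ 0.4919 -0.0476  0.1104] [-0.0054 -0.5168 -3.9217] 0.7021567268032999
[[ 0.9988 -0.0482 -0.011 ]
 [-0.0494 -0.9622 -0.2679]
 [ 0.0024  0.2681 -0.9634]]
```

View pics/s14.png

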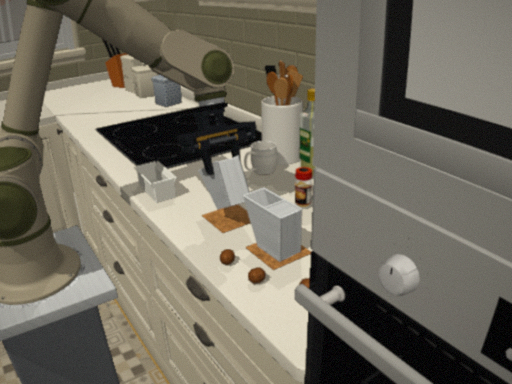

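Request:
servo_tool(motion=[0.03,0,0,0,0,0,-1,0.03,0,0,0,0,0,-1,0.03,0,0,0,0,0,-1,0.03,0,0,0,0,0,-1,0.03,0,0,0,0,0,-1,0.03,0,0,0,0,0,-1,0.03,0,0,0,0,0,-1,0.03,0,0,0,0,0,-1,0.03,0,0,0,0,0,-1,0.03,0,0,0,0,0,-1])

```text
clock: 32.05
position: [0.4919, -0.0477, 0.1105]
orientation: [[0.999, -0.049, 0.004], [-0.049, -0.998, 0.029], [0.002, -0.029, -1.0]]
wrist_force: [0.1, -0.3, -4.5]
gripper_width: 0.7
```

Request:
servo_tool(motion=[0.03,0,0,0,0,0,-1,0.03,0,0,0,0,0,-1,0.03,0,0,0,0,0,-1,0.03,0,0,0,0,0,-1,0.03,0,0,0,0,0,-1,0.03,0,0,0,0,0,-1,0.03,0,0,0,0,0,-1,0.023,0,0,0.001,0,0,-1,0,0,0,0,0,0,-1])

```text
clock: 32.95
position: [0.4929, -0.0481, 0.1102]
orientation: [[0.999, -0.048, 0.015], [-0.05, -0.965, 0.259], [0.002, -0.259, -0.966]]
wrist_force: [0.3, -0.9, -4.8]
gripper_width: 0.695
```

Request:
servo_tool(motion=[0,0,0,0,0.0026,0.0097,-1,0,0,0,0,0.0026,0.0097,-1,0,0,0,0,0.0026,0.0097,-1,0,0,0,0,0.001,0.0037,-1,0,0,0,0,0,0,-1,0,0,0,0,0.0005,0.002,-1,0,0,0,0,0,0,-1])

```text
clock: 33.65
position: [0.4931, -0.0477, 0.0745]
orientation: [[0.999, -0.047, 0.015], [-0.049, -0.965, 0.258], [0.003, -0.258, -0.966]]
wrist_force: [0.6, -0.0, -3.8]
gripper_width: 0.703
```

Request:
servo_tool(motion=[0,0,0,0,0.0005,0.002,-1,0,0,0,0,0.0003,0.0013,-1,0,0,0,0,0,0,-1,0,0,0,0,0,0,1,0,0,0,0,0,0,1,0,0,0,0,0,0,1,0,0,0,0,0,-0.03,1,0,0,0,0,0,-0.04,1,0,0,0,0,0,-0.04,1,0,0,0,0,0,0,1])

```text
clock: 34.65
position: [0.4932, -0.0777, 0.1816]
orientation: [[0.999, -0.046, 0.023], [-0.05, -0.966, 0.254], [0.01, -0.255, -0.967]]
wrist_force: [0.5, 0.4, -0.4]
gripper_width: 0.999
```

```bash
python3 - <<'E'
from plan import *
plan(([.5047,-.251,.19],15,.043),([.5047,-.251,.088],15,.043))
E
```

```text
clk 34.65 F [ 0.5  0.4 -0.4] w 0.999
-> [0.5047, -0.251, 0.19] 15 0.043 | rot [ 0.005 -0.034 -0.087] rows 1 [ 0.005 -0.034 -0.087] | shift(new frame) [ 0.004   0.1655 -0.034 ] rows 4 [ 0.001   0.0414 -0.0085]
-> [0.5047, -0.251, 0.088] 15 0.043 | rot [0. 0. 0.] rows 0 [0. 0. 0.] | shift(new frame) [0.     0.0264 0.0985] rows 3 [0.     0.0088 0.0328]
```

Request:
servo_tool(motion=[0.005,-0.034,-0.087,0,0,0,1,0,0,0,0.001,0.0414,-0.0085,1,0,0,0,0.001,0.0414,-0.0085,1,0,0,0,0.001,0.0414,-0.0085,1,0,0,0,0.001,0.0414,-0.0085,1,0,0,0,0,0,0,1])

```text
clock: 35.25
position: [0.5021, -0.2482, 0.1645]
orientation: [[0.999, 0.036, -0.019], [0.039, -0.964, 0.263], [-0.009, -0.264, -0.965]]
wrist_force: [1.6, 0.4, 1.6]
gripper_width: 1.001
```

```bash
python3 - <<'E'
from plan import *
plan(([.5047,-.251,.088],15,.043))
snap('wrist','w15')
E
```

```text
clk 35.25 F [1.6 0.4 1.6] w 1.001
-> [0.5047, -0.251, 0.088] 15 0.043 | rot [-0.005  0.008 -0.006] rows 1 [-0.005  0.008 -0.006] | shift(new frame) [0.0025 0.0226 0.0922] rows 3 [0.0008 0.0075 0.0307]
```

View pics/w15.png

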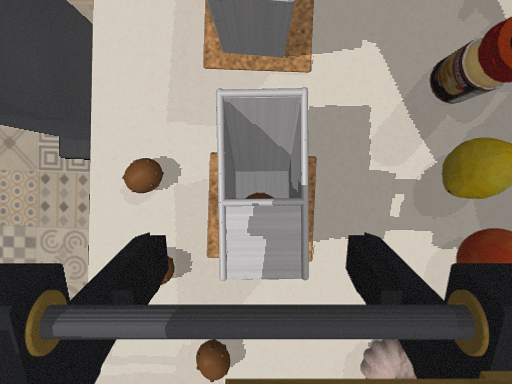

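Request:
servo_tool(motion=[-0.005,0.008,-0.006,0.001,0.0075,0.031,1,0,0,0,0.001,0.0075,0.031,1,0,0,0,0.001,0.0075,0.03,1,0,0,0,0,0,0,1,0,0,0,0,0,0,-1,0,0,0,0,0,0,-1,0,0,0,0,0,0,-1,0,0,0,0,0,0,-1,0,0,0,0,0,0,-1])

```text
clock: 36.2
position: [0.5058, -0.2422, 0.0729]
orientation: [[0.999, 0.046, -0.009], [0.047, -0.965, 0.258], [0.003, -0.258, -0.966]]
wrist_force: [-0.3, 0.6, 6.4]
gripper_width: 0.698
```

Request:
servo_tool(motion=[0,0,0,0,-0.0026,-0.0097,-1,0,0,0,0,-0.0026,-0.0097,-1,0,0,0,0,-0.0026,-0.0097,-1,0,0,0,0,-0.0026,-0.0097,-1,0,0,0,0,0,0,-1,0,0,0,0,0,0,-1,0,0,0,0,0,0,-1])

```text
clock: 36.9
position: [0.505, -0.2418, 0.1114]
orientation: [[0.999, 0.046, -0.011], [0.047, -0.965, 0.259], [0.001, -0.259, -0.966]]
wrist_force: [1.0, -0.1, -3.1]
gripper_width: 0.696
```

```bash
python3 - <<'E'
from plan import *
F=[];T=[]
for i in range(8):
    env.snapshot('side'); s=env.get_state(); F.append(s['wrist_force']);T.append(s['ft_torque'])
print(np.mean(F,0),np.std(F,0),np.mean(T,0)); st()
E
```

```text
[-0.02403046  0.08790997 -2.8890007 ] [0.59196929 0.40850979 0.58636012] [-0.32965979 -0.10693328 -0.00512497]
37.3 [-0.7463  0.5734  1.4202  0.1887  1.34   -0.8547] [ 0.5052 -0.2419  0.1118] [-0.9019  0.2931 -3.5399] 0.7005848884690238
[[ 0.9989  0.046  -0.0109]
 [ 0.0472 -0.9648  0.2588]
 [ 0.0014 -0.259  -0.9659]]
```

Request:
servo_tool(motion=[-0.026,0,0,0,0,0,-1,-0.026,0,0,0,0,0,-1,-0.026,0,0,0,0,0,-1,-0.026,0,0,0,0,0,-1,-0.026,0,0,0,0,0,-1,-0.026,0,0,0,0,0,-1,-0.026,0,0,0,0,0,-1,-0.026,0,0,0,0,0,-1,-0.026,0,0,0,0,0,-1,-0.026,0,0,0,0,0,-1])

```text
clock: 38.3
position: [0.5052, -0.2419, 0.1118]
orientation: [[0.999, 0.047, 0.001], [0.047, -0.999, -0.0], [0.001, 0.0, -1.0]]
wrist_force: [-1.0, -0.1, -3.8]
gripper_width: 0.699
```

Request:
servo_tool(motion=[-0.026,0,0,0,0,0,-1,-0.026,0,0,0,0,0,-1,-0.026,0,0,0,0,0,-1,-0.026,0,0,0,0,0,-1,-0.026,0,0,0,0,0,-1,-0.026,0,0,0,0,0,-1,-0.026,0,0,0,0,0,-1,-0.026,0,0,0,0,0,-1,-0.026,0,0,0,0,0,-1,-0.026,0,0,0,0,0,-1])

```text
clock: 39.3
position: [0.5053, -0.2419, 0.1119]
orientation: [[0.999, 0.045, 0.014], [0.047, -0.965, -0.257], [0.002, 0.257, -0.966]]
wrist_force: [-0.3, -0.5, -3.1]
gripper_width: 0.698
```

Request:
servo_tool(motion=[-0.013,0,0,0,0,0,-1,0,0,0,0,0,0,-1,0,0,0,0,0,0,-1,0,0,0,0,0,0,-1])

```text
clock: 39.7
position: [0.5053, -0.2422, 0.1119]
orientation: [[0.999, 0.045, 0.014], [0.047, -0.962, -0.267], [0.002, 0.268, -0.963]]
wrist_force: [-0.1, 1.1, -3.3]
gripper_width: 0.699
```

```bash
python3 - <<'E'
from plan import *
F=[];T=[]
for i in range(8):
    im=env.snapshot('side'); s=env.get_state(); F.append(s['wrist_force']);T.append(s['ft_torque'])
print(np.mean(F,0),np.std(F,0),np.mean(T,0)); st()
cv2.imwrite('pics/s16.png',im[:,:,::-1])
E
```

```text
[ 0.09143911 -0.13404583 -3.05636648] [0.50415427 0.39180215 0.3628332 ] [ 2.60655636e-01 -8.06933430e-02 -2.34153102e-04]
40.1 [-0.5485  0.4427  1.635  -0.2798  0.9271 -0.4422] [ 0.5052 -0.242   0.1119] [-0.6092  0.308  -3.2339] 0.6993911756727182
[[ 0.9989  0.045   0.014 ]
 [ 0.0471 -0.9624 -0.2674]
 [ 0.0015  0.2678 -0.9635]]
```

Request:
servo_tool(motion=[0.03,0,0,0,0,0,-1,0.03,0,0,0,0,0,-1,0.03,0,0,0,0,0,-1,0.03,0,0,0,0,0,-1,0.03,0,0,0,0,0,-1,0.03,0,0,0,0,0,-1,0.03,0,0,0,0,0,-1,0.03,0,0,0,0,0,-1,0.03,0,0,0,0,0,-1,0.03,0,0,0,0,0,-1])

```text
clock: 41.1
position: [0.5053, -0.242, 0.1119]
orientation: [[0.999, 0.047, 0.0], [0.047, -0.998, 0.031], [0.002, -0.031, -1.0]]
wrist_force: [-0.2, -0.4, -3.5]
gripper_width: 0.698
```

Request:
servo_tool(motion=[0.03,0,0,0,0,0,-1,0.03,0,0,0,0,0,-1,0.03,0,0,0,0,0,-1,0.03,0,0,0,0,0,-1,0.03,0,0,0,0,0,-1,0.03,0,0,0,0,0,-1,0.03,0,0,0,0,0,-1,0.023,0,0,0,0,0,-1,0,0.012,0.044,0,0,0,-1,0,0,0,0,0,0,-1])

```text
clock: 42.1
position: [0.5051, -0.2421, 0.1117]
orientation: [[1.0, 0.001, 0.001], [0.001, -0.966, 0.26], [0.001, -0.26, -0.966]]
wrist_force: [0.5, -0.3, -3.8]
gripper_width: 0.701
```

Request:
servo_tool(motion=[0,0,0,0,0.0026,0.0097,-1,0,0,0,0,0.0026,0.0097,-1,0,0,0,0,0.0026,0.0097,-1,0,0,0,0,0.0016,0.006,-1,0,0,0,0,0,0,-1,0,0,0,0,0.0005,0.002,-1,0,0,0,0,0,0,-1])

```text
clock: 42.8
position: [0.5054, -0.242, 0.0736]
orientation: [[1.0, 0.002, 0.001], [0.002, -0.966, 0.259], [0.002, -0.259, -0.966]]
wrist_force: [0.4, 0.4, -2.9]
gripper_width: 0.702
```

Contact was near 0.0729; last millimetre, release, rise.

Request:
servo_tool(motion=[0,0,0,0,0.0003,0.0012,-1,0,0,0,0,0,0,-1,0,0,0,0,0,0,1,0,0,0,0,0,0,1,0,0,0,0,0,0,1,0,0,0,0,0,-0.03,1,0,0,0,0,0,-0.04,1,0,0,0,0,0,-0.04,1,0,0,0,0,0,-0.01,1,0,0,0,0,0,0,1])

```text
clock: 43.8
position: [0.5055, -0.2735, 0.189]
orientation: [[1.0, 0.002, 0.003], [0.001, -0.966, 0.257], [0.004, -0.257, -0.966]]
wrist_force: [0.4, 0.5, -0.1]
gripper_width: 1.001
```

```bash
python3 - <<'E'
from plan import *
snap('top','t17'); snap('wrist','w17')
a=cv2.imread('pics/t17.png')[170:290,60:380]
cv2.imwrite('pics/t17c.png',cv2.resize(a,None,fx=2.5,fy=2.5,interpolation=cv2.INTER_CUBIC))
plan(([.493,-.056,.2],20,-.05))
E
```

```text
clk 43.9 F [-0.2  0.6 -0.8] w 0.999
-> [0.493, -0.056, 0.2] 20 -0.05 | rot [0.085 0.016 0.049] rows 1 [0.085 0.016 0.049] | shift(new frame) [-0.0226 -0.2071  0.0801] rows 5 [-0.0045 -0.0414  0.016 ]
```

View pics/t17c.png

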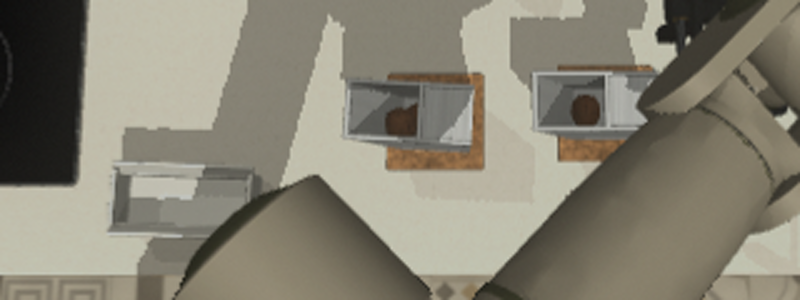

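View pics/w17.png

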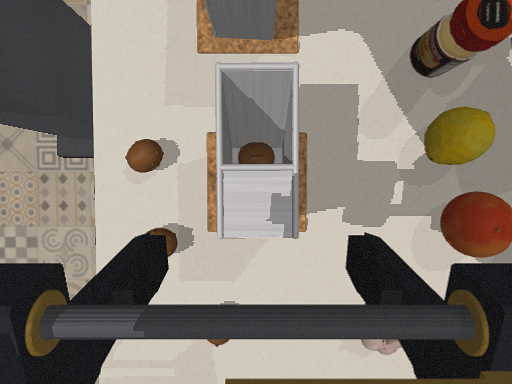

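Request:
servo_tool(motion=[0.085,0.016,0.049,0,0,0,1,0,0,0,-0.0045,-0.0414,0.012,1,0,0,0,-0.0045,-0.0414,0.012,1,0,0,0,-0.0045,-0.0414,0.015,1,0,0,0,-0.0045,-0.0414,0.02,1,0,0,0,-0.0045,-0.0414,0.021,1,0,0,0,0,0,0,1])

```text
clock: 44.6
position: [0.4919, -0.0451, 0.1814]
orientation: [[0.999, -0.043, 0.014], [-0.045, -0.938, 0.343], [-0.002, -0.343, -0.939]]
wrist_force: [0.2, -1.0, 0.2]
gripper_width: 1.002
```

```bash
python3 - <<'E'
from plan import *
plan(([.493,-.056,.088],20,-.052))
snap('wrist','w18'); snap('top','t18')
a=cv2.imread('pics/t18.png')[170:290,60:380]
cv2.imwrite('pics/t18c.png',cv2.resize(a,None,fx=2.5,fy=2.5,interpolation=cv2.INTER_CUBIC))
E
```

```text
clk 44.6 F [ 0.2 -1.   0.2] w 1.002
-> [0.493, -0.056, 0.088] 20 -0.052 | rot [-0.001  0.004  0.006] rows 1 [-0.001  0.004  0.006] | shift(new frame) [0.0017 0.0421 0.1031] rows 3 [0.0006 0.014  0.0344]
```

View pics/w18.png

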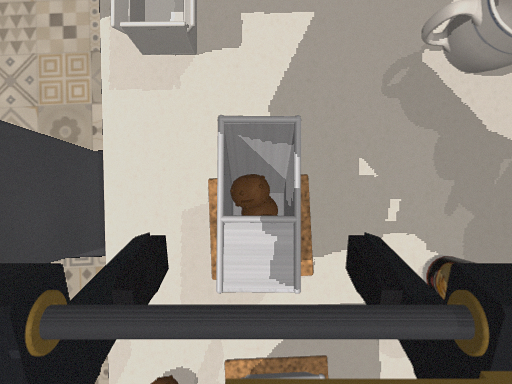

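View pics/t18c.png

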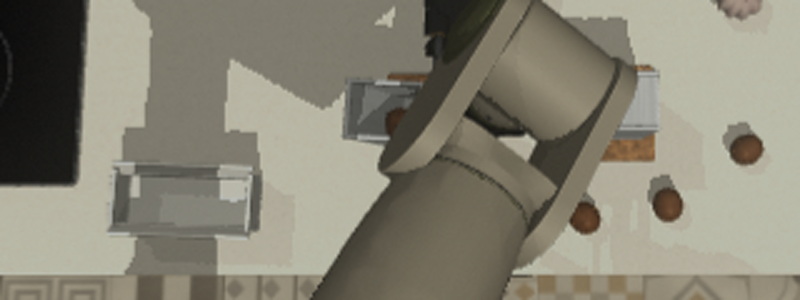

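Request:
servo_tool(motion=[0,0.004,0.006,0.001,0.014,0.0345,1,0,0,0,0.001,0.014,0.0345,1,0,0,0,0,0.014,0.0345,1,0,0,0,0,0,0,1,0,0,0,0,0,0,-1,0,0,0,0,0,0,-1,0,0,0,0,0,0,-1,0,0,0,0,0,0,-1,0,0,0,0,0,0,-1], newtons=60)

```text
clock: 45.6
position: [0.4962, -0.0549, 0.0728]
orientation: [[0.998, -0.051, 0.024], [-0.056, -0.939, 0.339], [0.005, -0.34, -0.941]]
wrist_force: [-2.9, -0.6, 6.7]
gripper_width: 0.699
```

```bash
python3 - <<'E'
from fit import *
from plan import *
S=lambda L:[(60+(a+.5)/2.5-.5,170+(b+.5)/2.5-.5) for a,b in L]
d=[(.040,.075,.062),(-.040,.075,.062),(.040,-.075,.062),(-.040,-.075,.062)]
print('D',fit(d,S([(113,162),(108,234),(253,168),(249,237)]),[.41,.22,0]))
st()
E
```

```text
D (array([ 0.40338944,  0.21437897, -0.02991755]), array([ 0.1, -0.7, -0.4,  0.8,  0.3, -1.4,  0. ,  1.2]))
45.6 [-0.5192  0.473   1.73    0.3473  1.1184 -0.6449] [ 0.4962 -0.0549  0.0728] [-2.8831 -0.6098  6.6976] 0.6986973124095575
[[ 0.9984 -0.0513  0.0241]
 [-0.0565 -0.9392  0.3388]
 [ 0.0053 -0.3396 -0.9406]]
```

```bash
python3 - <<'E'
from plan import *
from kin import *
k,r=getk(); print(abs(r).max())
q0=env.get_state()['q']
for X,ph in [((.4957,-.061,.25),20),((.403,.145,.25),20),((.403,.145,.172),20),((.403,.145,.172),0),((.403,.145,.172),-40),((.403,.145,.172),-60),((.403,.145,.172),-75),((.403,.145,.172),-80)]:
    p,R=pose(X,ph,-.03); q,e=ik(p,R,k,q0); q0=q; print(ph,q,round(e,5))
plan(([.496,-.061,.23],20,-.055),([.403,.14,.23],20,-.03),([.403,.14,.175],20,-.03))
E
```

```text
0.03568399504359776
20 [-0.51662174  0.29099316  1.53221613  0.30813814  1.49090638 -0.5381715 ] 0.0
20 [-0.14359012  0.04489457  1.82676634  0.35775954  1.32693762 -0.21083249] 0.0
20 [-0.14359012  0.13881703  1.94557857  0.38545309  1.12860575 -0.29272609] 0.0
0 [7.03872552e-02 1.68965286e-01 1.86407292e+00 1.69105646e-12
 1.10855445e+00 1.00387255e-01] 0.0
-40 [ 0.41263079  0.41420281  1.70261253 -0.62940802  1.4075598   0.67189536] 0.0
-60 [ 0.50821334  0.58012184  1.64032669 -0.83987902  1.62186027  0.81672612] 0.0
-75 [ 0.54724961  0.70796149  1.60753168 -0.9760179   1.78459963  0.88858951] 0.0
-80 [ 0.55437998  0.75012759  1.59968425 -1.01930518  1.83860044  0.90783187] 0.0
clk 45.6 F [-2.9 -0.6  6.7] w 0.699
-> [0.496, -0.061, 0.23] 20 -0.055 | rot [ 0.003 -0.005  0.   ] rows 1 [ 0.003 -0.005  0.   ] | shift(new frame) [ 0.0002 -0.048  -0.1308] rows 3 [ 0.0001 -0.016  -0.0436]
-> [0.403, 0.14, 0.23] 20 -0.03 | rot [ 0.    -0.009 -0.023] rows 1 [ 0.    -0.009 -0.023] | shift(new frame) [-0.0991 -0.1862  0.0678] rows 5 [-0.0198 -0.0372  0.0136]
-> [0.403, 0.14, 0.175] 20 -0.03 | rot [0. 0. 0.] rows 0 [0. 0. 0.] | shift(new frame) [0.     0.0188 0.0517] rows 2 [0.     0.0094 0.0258]
```

Request:
servo_tool(motion=[0,0,0,0,-0.0096,-0.026,-1,0,0,0,0,-0.0096,-0.026,-1,0,0,0,0,-0.0096,-0.026,-1,0,0,0,0,-0.0096,-0.026,-1,0,0,0,0,-0.0096,-0.026,-1,0,0,0,0,0,0,-1])

```text
clock: 46.2
position: [0.4966, -0.0543, 0.2131]
orientation: [[0.998, -0.05, 0.029], [-0.057, -0.94, 0.336], [0.01, -0.337, -0.941]]
wrist_force: [1.0, -0.1, -5.4]
gripper_width: 0.699
```

Request:
servo_tool(motion=[0,-0.009,-0.023,0,0,0,-1,0,0,0,-0.011,-0.0206,0.0075,-1,0,0,0,-0.011,-0.0206,0.0075,-1,0,0,0,-0.011,-0.0206,0.0075,-1,0,0,0,-0.011,-0.0206,0.0075,-1,0,0,0,-0.011,-0.0206,0.0075,-1,0,0,0,-0.011,-0.0206,0.0075,-1,0,0,0,-0.011,-0.0206,0.0075,-1,0,0,0,-0.011,-0.0206,0.0075,-1,0,0,0,-0.011,-0.0206,0.0075,-1])

```text
clock: 47.2
position: [0.4015, 0.1475, 0.2076]
orientation: [[1.0, -0.029, 0.011], [-0.031, -0.94, 0.34], [0.0, -0.34, -0.94]]
wrist_force: [0.3, 0.1, -4.3]
gripper_width: 0.701
```

```bash
python3 - <<'E'
from plan import *
snap('wrist','w19'); snap('top','t19')
plan(([.403,.14,.175],-40,-.03))
a=cv2.imread('pics/t19.png')[170:290,60:380]
cv2.imwrite('pics/t19c.png',cv2.resize(a,None,fx=2.5,fy=2.5,interpolation=cv2.INTER_CUBIC))
E
```

```text
clk 47.3 F [-0.1  0.1 -4.6] w 0.699
-> [0.403, 0.14, 0.175] -40 -0.03 | rot [-1.046  0.     0.002] rows 8 [-0.131  0.     0.   ] | shift(new frame) [ 0.0026 -0.0146  0.0495] rows 2 [ 0.0013 -0.0073  0.0248]
```

View pics/w19.png

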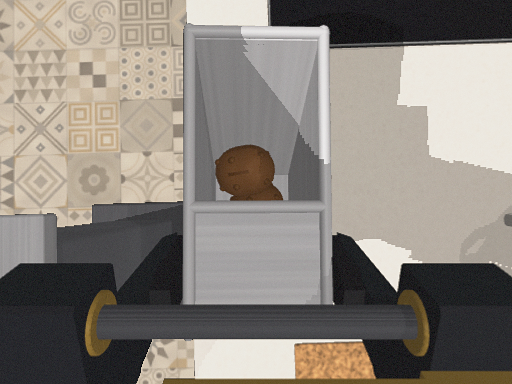

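View pics/t19c.png

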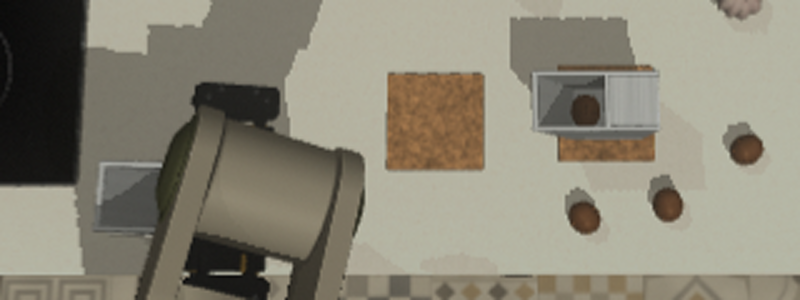

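Request:
servo_tool(motion=[-0.1,0,0,0,0,0,-1,-0.1,0,0,0,0,0,-1,-0.1,0,0,0,0,0,-1,-0.1,0,0,0,0,0,-1,-0.1,0,0,0,0,0,-1,-0.1,0,0,0,0,0,-1,-0.1,0,0,0,0,0,-1,-0.1,0,0,0,0,0,-1,-0.05,0,0,0,0,0,-1,0,0,0,0,0,0,-1])

```text
clock: 48.3
position: [0.4024, 0.1471, 0.2073]
orientation: [[1.0, -0.026, -0.016], [-0.03, -0.875, -0.483], [-0.002, 0.483, -0.876]]
wrist_force: [0.3, -0.5, -4.9]
gripper_width: 0.702
```

```bash
python3 - <<'E'
from plan import *
snap('top','t20');snap('side','s20')
plan(([.403,.145,.177],-33,-.03),([.403,.145,.175],-75,-.03))
a=cv2.imread('pics/t20.png')[170:290,60:240]; b=cv2.imread('pics/s20.png')[90:210,90:270]
cv2.imwrite('pics/t20c.png',cv2.resize(np.vstack([a,b]),None,fx=2.5,fy=2.5,interpolation=cv2.INTER_CUBIC))
E
```

```text
clk 48.4 F [-0.6 -0.1 -3.6] w 0.698
-> [0.403, 0.145, 0.177] -33 -0.03 | rot [-0.074  0.    -0.002] rows 1 [-0.074  0.    -0.002] | shift(new frame) [ 0.0003 -0.0158  0.0462] rows 2 [ 0.0002 -0.0079  0.0231]
-> [0.403, 0.145, 0.175] -75 -0.03 | rot [-0.733  0.     0.   ] rows 6 [-0.122  0.     0.   ] | shift(new frame) [-0.      0.0108  0.0054] rows 1 [-0.      0.0108  0.0054]
```

View pics/t20c.png

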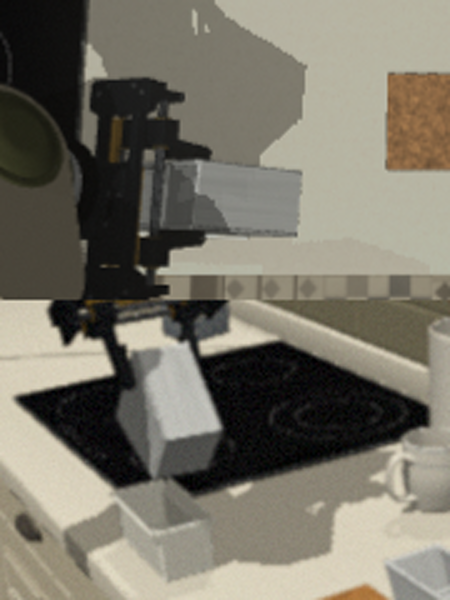

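Request:
servo_tool(motion=[-0.074,0,0,0,0,0,-1,0,0,0,0,-0.008,0.023,-1,0,0,0,0,-0.008,0.023,-1,-0.05,0,0,0,0.001,0,-1,-0.05,0,0,0,0.001,0,-1,-0.05,0,0,0,0.001,0,-1,-0.05,0,0,0,0.001,0,-1,-0.05,0,0,0,0.001,0,-1,-0.05,0,0,0,0.001,0,-1,-0.04,0,0,0,0.001,0,-1])

```text
clock: 49.4
position: [0.4026, 0.1294, 0.1665]
orientation: [[0.999, -0.022, -0.025], [-0.033, -0.608, -0.793], [0.003, 0.794, -0.608]]
wrist_force: [0.2, -0.3, -4.4]
gripper_width: 0.7
```

Request:
servo_tool(motion=[-0.04,0,0,0,0.001,0,-1,-0.04,0,0,0,0.001,0,-1,-0.04,0,0,0,0.001,0,-1,0,0,0,0,0,0,-1,0,0,0,0,0,0,-1,0,0,0,0,0,0,-1])

```text
clock: 50.0
position: [0.4024, 0.1281, 0.1694]
orientation: [[0.999, -0.02, -0.026], [-0.032, -0.509, -0.86], [0.004, 0.861, -0.509]]
wrist_force: [-0.0, 0.9, -4.9]
gripper_width: 0.702
```

```bash
python3 - <<'E'
from plan import *
snap('top','t21');snap('side','s21')
plan(([.403,.145,.175],-75,-.03))
a=cv2.imread('pics/t21.png')[170:290,60:240]; b=cv2.imread('pics/s21.png')[90:210,90:270]
cv2.imwrite('pics/t21c.png',cv2.resize(np.vstack([a,b]),None,fx=2.5,fy=2.5,interpolation=cv2.INTER_CUBIC))
E
```

```text
clk 50.1 F [ 0.4  0.  -4.8] w 0.7
-> [0.403, 0.145, 0.175] -75 -0.03 | rot [-0.272  0.001 -0.004] rows 2 [-0.136  0.    -0.002] | shift(new frame) [0.0001 0.0009 0.0012] rows 1 [0.0001 0.0009 0.0012]
```

View pics/t21c.png

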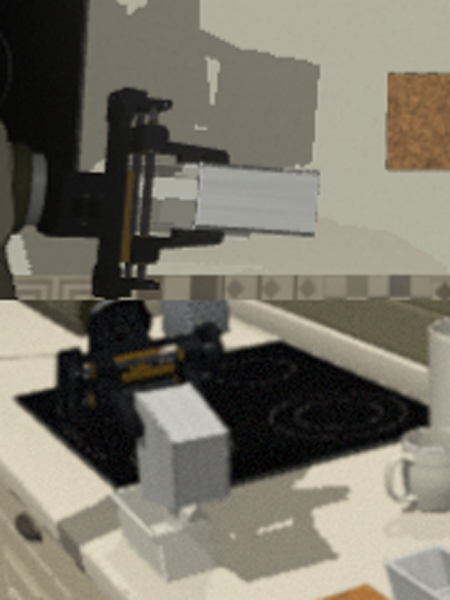

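Request:
servo_tool(motion=[-0.035,0,0,0,0,0,-1,-0.035,0,0,0,0,0,-1,0,0,0,0,0,0,-1,-0.035,0,0,0,0,0,-1,0,0,0,0,0,0,-1,-0.035,0,0,0,0,0,-1,0,0,0,0,0,0,-1,-0.035,0,0,0,0,0,-1,0,0,0,0,0,0,-1,0,0,0,0,0,0,-1])

```text
clock: 51.1
position: [0.4024, 0.1281, 0.1691]
orientation: [[0.999, -0.014, -0.029], [-0.032, -0.351, -0.936], [0.003, 0.936, -0.351]]
wrist_force: [0.6, -0.2, -2.7]
gripper_width: 0.699
```

```bash
python3 - <<'E'
from plan import *
snap('top','t22');snap('side','s22')
F=[env.get_state()['wrist_force']]
for i in range(5): env.snapshot('side');F.append(env.get_state()['wrist_force'])
print(np.mean(F,0))
plan(([.403,.145,.175],-75,-.03))
a=cv2.imread('pics/t22.png')[170:290,60:240]; b=cv2.imread('pics/s22.png')[90:210,90:270]
cv2.imwrite('pics/t22c.png',cv2.resize(np.vstack([a,b]),None,fx=2.5,fy=2.5,interpolation=cv2.INTER_CUBIC))
E
```

```text
[ 0.15820421 -0.41397515 -3.06535038]
clk 51.45 F [-0.1 -0.  -3.1] w 0.701
-> [0.403, 0.145, 0.175] -75 -0.03 | rot [-0.097  0.001 -0.004] rows 1 [-0.097  0.001 -0.004] | shift(new frame) [0.0001 0.0011 0.0012] rows 1 [0.0001 0.0011 0.0012]
```

View pics/t22c.png

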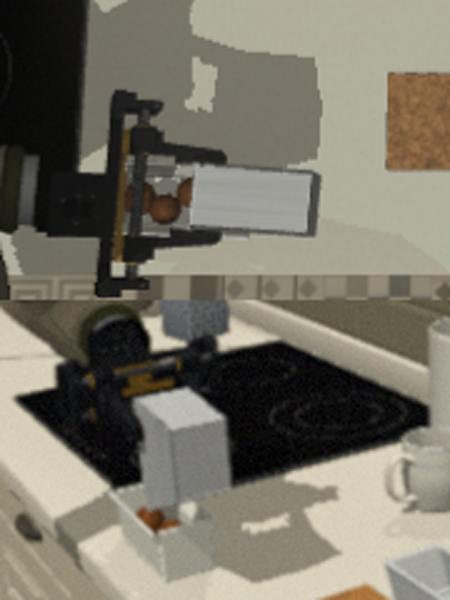

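Walnuts are landing in the dish; tilt on to ~98° and check the weight.

Request:
servo_tool(motion=[-0.035,0,0,0,0.001,0,-1,-0.035,0,0,0,0.001,0,-1,0,0,0,0,0,0,-1,-0.035,0,0,0,0.001,0,-1,-0.035,0,0,0,0.001,0,-1,0,0,0,0,0,0,-1,0,0,0,0,0,0,-1,0,0,0,0,0,0,-1])

```text
clock: 52.25
position: [0.4024, 0.1269, 0.1732]
orientation: [[0.999, -0.011, -0.031], [-0.032, -0.217, -0.976], [0.004, 0.976, -0.217]]
wrist_force: [-0.7, -0.1, -3.9]
gripper_width: 0.702
```

```bash
python3 - <<'E'
from plan import *
snap('top','t23');snap('side','s23')
F=[env.get_state()['wrist_force']]
for i in range(9): env.snapshot('side');F.append(env.get_state()['wrist_force'])
print(np.mean(F,0))
plan(([.403,.12,.27],20,-.03))
a=cv2.imread('pics/t23.png')[170:290,60:240]; b=cv2.imread('pics/s23.png')[90:210,90:270]
cv2.imwrite('pics/t23c.png',cv2.resize(np.vstack([a,b]),None,fx=2.5,fy=2.5,interpolation=cv2.INTER_CUBIC))
E
```

```text
[-0.24143494  0.07718702 -2.91214888]
clk 52.8 F [ 0.   0.4 -2.6] w 0.698
-> [0.403, 0.12, 0.27] 20 -0.03 | rot [ 1.701 -0.002 -0.004] rows 12 [ 0.142 -0.    -0.   ] | shift(new frame) [ 0.0009 -0.0267 -0.0744] rows 2 [ 0.0004 -0.0134 -0.0372]
```

View pics/t23c.png

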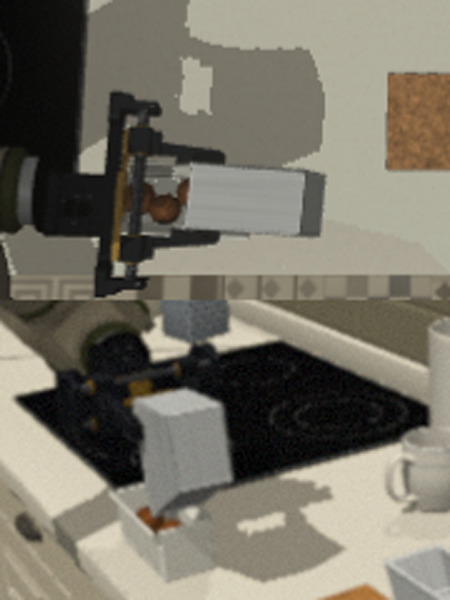

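Request:
servo_tool(motion=[0,0,0,0,0.03,-0.007,-1,0,0,0,0,0.04,-0.009,-1,0.142,0,0,0,0,0,-1,0.142,0,0,0,0,0,-1,0.142,0,0,0,0,0,-1,0.142,0,0,0,0,0,-1,0.142,0,0,0,0,0,-1,0.142,0,0,0,0,0,-1,0.142,0,0,0,0,0,-1,0.142,0,0,0,0,0,-1])

```text
clock: 53.8
position: [0.4018, 0.1274, 0.2455]
orientation: [[0.999, -0.032, -0.002], [-0.032, -0.977, -0.21], [0.004, 0.21, -0.978]]
wrist_force: [-0.6, -0.2, -3.7]
gripper_width: 0.697
```

Request:
servo_tool(motion=[0.142,0,0,0,0,0,-1,0.142,0,0,0,0,0,-1,0.142,0,0,0,0,0,-1,0.142,0,0,0,0,0,-1,0,0,0,0,0,0,-1,0,0,0,0,0,0,-1])

```text
clock: 54.4
position: [0.4018, 0.1266, 0.2447]
orientation: [[0.999, -0.031, 0.013], [-0.033, -0.939, 0.341], [0.002, -0.341, -0.94]]
wrist_force: [-0.3, -0.4, -3.1]
gripper_width: 0.701
```

```bash
python3 - <<'E'
from plan import *
snap('wrist','w24');
# tin centre vs grasp: local y offset: grasp = tin -0.005
plan(([.494,-.059,.24],20,0),([.494,-.059,.095],20,0))
E
```

```text
clk 54.45 F [ 0.2 -0.2 -3.2] w 0.698
-> [0.494, -0.059, 0.24] 20 0 | rot [ 0.001 -0.013 -0.029] rows 1 [ 0.001 -0.013 -0.029] | shift(new frame) [ 0.0922  0.1767 -0.0402] rows 4 [ 0.0231  0.0442 -0.01  ]
-> [0.494, -0.059, 0.095] 20 0 | rot [0. 0. 0.] rows 0 [0. 0. 0.] | shift(new frame) [0.     0.0496 0.1363] rows 4 [0.     0.0124 0.0341]
```

View pics/w24.png

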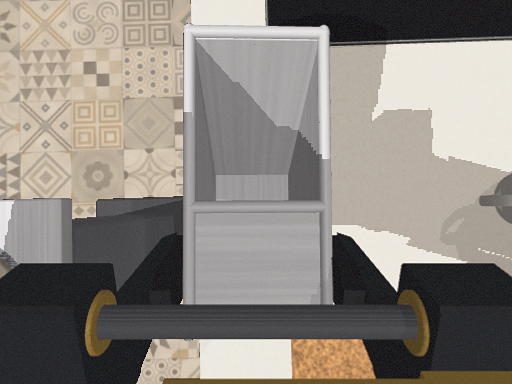

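Request:
servo_tool(motion=[0,-0.013,-0.029,0,0,0,-1,0,0,0,0.0185,0.0354,-0.008,-1,0,0,0,0.0185,0.0354,-0.008,-1,0,0,0,0.0185,0.0354,-0.008,-1,0,0,0,0.0185,0.0354,-0.008,-1,0,0,0,0.0185,0.0354,-0.008,-1,0,0,0,0,0.0125,0.034,-1,0,0,0,0,0.0125,0.034,-1,0,0,0,0,0.0125,0.034,-1,0,0,0,0,0,0,-1])

```text
clock: 55.45
position: [0.4929, -0.0508, 0.1094]
orientation: [[1.0, 0.001, -0.007], [0.003, -0.938, 0.347], [-0.007, -0.347, -0.938]]
wrist_force: [0.0, 0.8, -2.4]
gripper_width: 0.704
```

```bash
python3 - <<'E'
from plan import *
plan(([.494,-.059,.095],20,0),([.494,-.059,.0905],20,0))
E
```

```text
clk 55.45 F [ 0.   0.8 -2.4] w 0.704
-> [0.494, -0.059, 0.095] 20 0 | rot [-0.005  0.007  0.001] rows 1 [-0.005  0.007  0.001] | shift(new frame) [0.0011 0.0126 0.0297] rows 1 [0.0011 0.0126 0.0297]
-> [0.494, -0.059, 0.0905] 20 0 | rot [0. 0. 0.] rows 0 [0. 0. 0.] | shift(new frame) [0.     0.0015 0.0042] rows 1 [0.     0.0015 0.0042]
```

Request:
servo_tool(motion=[-0.005,0.007,0,0.001,0.0063,0.015,-1,0,0,0,0,0.0063,0.014,-1,0,0,0,0,0,0,-1,0,0,0,0,0.0008,0.002,-1,0,0,0,0,0.0008,0.002,-1,0,0,0,0,0,0,-1])

```text
clock: 56.05
position: [0.4961, -0.0548, 0.0776]
orientation: [[1.0, 0.001, 0.009], [-0.002, -0.941, 0.339], [0.008, -0.339, -0.941]]
wrist_force: [0.2, -0.5, -3.2]
gripper_width: 0.697
```

Request:
servo_tool(motion=[0,0,0,-0.002,0.0008,0.002,-1,0,0,0,0,0.0007,0.002,-1,0,0,0,0,0.0003,0.001,-1,0,0,0,0,0,0,-1,0,0,0,0,0,0,-1])

```text
clock: 56.55
position: [0.4938, -0.0549, 0.0728]
orientation: [[1.0, 0.0, 0.008], [-0.003, -0.94, 0.34], [0.008, -0.34, -0.94]]
wrist_force: [-4.6, -1.2, 9.8]
gripper_width: 0.7
```

Request:
servo_tool(motion=[0,0,0,0,0,0,1,0,0,0,0,0,0,1,0,0,0,0,0,0,1,0,0,0,0,0,-0.03,1,0,0,0,0,0,-0.04,1,0,0,0,0,0,-0.04,1,0,0,0,0,0,-0.04,1,-0.12,0,0.1,0,0,0,1,-0.12,0,0.1,0,0,0,1,-0.11,0,0.1,0,0,0,1])

```text
clock: 57.55
position: [0.4927, -0.1061, 0.2134]
orientation: [[0.956, -0.29, -0.039], [-0.29, -0.957, 0.006], [-0.039, 0.005, -0.999]]
wrist_force: [0.3, 0.4, -0.5]
gripper_width: 0.998
```

```bash
cat >> plan.py <<'E'
def planR(P,yaw):
    # tool straight down, TCP target P, yaw of tool x
    c,s_=np.cos(yaw),np.sin(yaw); Q=np.array([[c,s_,0],[s_,-c,0],[0,0,-1.]])
    s=st(False); p=np.array(s['position']);R=np.array(s['orientation'])
    v=Ro.from_matrix(R.T@Q).as_rotvec(); d=Q.T@(np.array(P)-p)
    nr=int(np.ceil(np.abs(v).max()/.145)); nt=int(np.ceil(np.abs(d).max()/.045))
    print('clk',s['clock'],'pos',p,'F',np.round(s['wrist_force'],1),'w',round(s['gripper_width'],3),'rot',np.round(v,3),nr,np.round(v/max(nr,1),3),'shift',np.round(d,4),nt,np.round(d/max(nt,1),4))
E
python3 - <<'E'
from plan import *
snap('top','t25')
a=cv2.imread('pics/t25.png')[170:290,60:380]
cv2.imwrite('pics/t25c.png',cv2.resize(a,None,fx=2.5,fy=2.5,interpolation=cv2.INTER_CUBIC))
planR([.385,-.222,.17],-np.pi/2)
E
```

```text
clk 57.6 pos [ 0.493  -0.1044  0.2134] F [-0.1  2.3  0.2] w 0.996 rot [0.034 0.027 1.273] 9 [0.004 0.003 0.141] shift [0.1176 0.108  0.0434] 3 [0.0392 0.036  0.0145]
```

View pics/t25c.png

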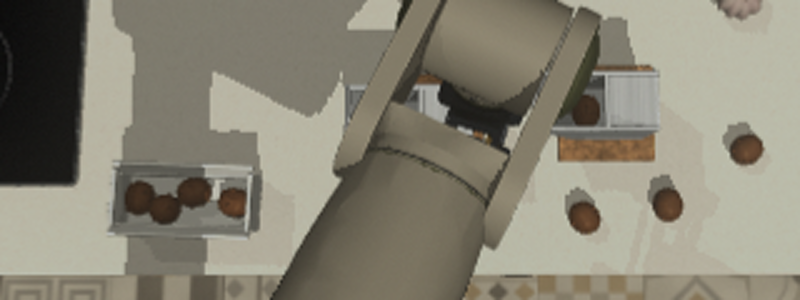

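Request:
servo_tool(motion=[0.004,0.003,0.141,0,0,0,1,0.004,0.003,0.141,0,0,0,1,0.004,0.003,0.141,0,0,0,1,0.004,0.003,0.141,0,0,0,1,0.004,0.003,0.141,0,0,0,1,0.004,0.003,0.141,0,0,0,1,0.004,0.003,0.141,0,0,0,1,0.004,0.003,0.141,0,0,0,1,0.004,0.003,0.141,0,0,0,1,0,0,0,0.04,0.036,0,1])

```text
clock: 58.6
position: [0.4609, -0.1413, 0.2119]
orientation: [[0.013, -1.0, 0.003], [-1.0, -0.013, 0.014], [-0.013, -0.003, -1.0]]
wrist_force: [0.2, -1.2, -0.2]
gripper_width: 1.001
```

Request:
servo_tool(motion=[0,0,0,0.04,0.036,0.015,1,0,0,0,0.038,0.036,0.025,1,0,0,0,0,0,0,1,0,0,0,0,0,0,1])

```text
clock: 59.0
position: [0.397, -0.2126, 0.1763]
orientation: [[0.011, -1.0, 0.002], [-1.0, -0.011, 0.013], [-0.013, -0.002, -1.0]]
wrist_force: [0.5, 0.5, 0.4]
gripper_width: 1.002
```

```bash
python3 - <<'E'
from plan import *
snap('wrist','w26')
for d in env.trace('walnut_1','wrist'):
    u=d['bbox'][:2]; print(round(d['p'],2),np.round(d['bbox'],0),ray('wrist',u,.0165))
planR([.385,-.222,.003],-np.pi/2)
E
```

```text
0.9 [462. 100.  46.  37.] [ 0.46416578 -0.4025703   0.0165    ]
0.86 [267. 175.  33.  37.] [ 0.38777879 -0.21954518  0.0165    ]
0.7 [361. 166.  35.  38.] [ 0.39927133 -0.31365762  0.0165    ]
0.62 [272.  52.  34.  42.] [ 0.50471851 -0.22198268  0.0165    ]
clk 59.1 pos [ 0.3981 -0.2119  0.1769] F [ 0.4 -1.   0.3] w 0.997 rot [-0.003  0.011  0.014] 1 [-0.003  0.011  0.014] shift [0.0101 0.0131 0.1739] 4 [0.0025 0.0033 0.0435]
```

View pics/w26.png

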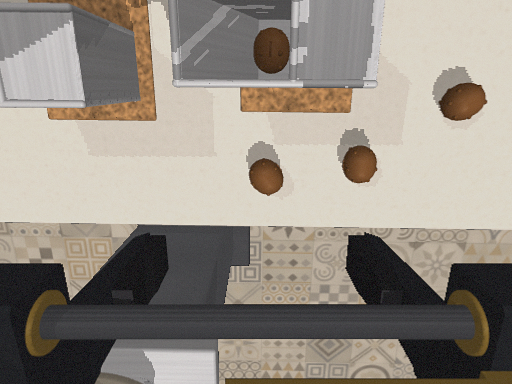

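Request:
servo_tool(motion=[-0.003,0.011,0.014,0.008,0.011,0.035,1,0,0,0,0,0,0.04,1,0,0,0,0,0,0.04,1,0,0,0,0,0,0.04,1,0,0,0,0,0,0.017,1,0,0,0,0,0,0,1], newtons=15)

```text
clock: 59.7
position: [0.3863, -0.2184, 0.0027]
orientation: [[0.0, -1.0, -0.004], [-1.0, -0.0, 0.003], [-0.003, 0.004, -1.0]]
wrist_force: [-0.6, 0.1, 0.4]
gripper_width: 0.998
```

```bash
python3 - <<'E'
from plan import *
snap('wrist','w27')
for d in env.trace('walnut_1','wrist'):
    u=d['bbox'][:2]; print(round(d['p'],2),np.round(d['bbox'],0),ray('wrist',u,.0165))
planR([.387,-.220,.003],-np.pi/2)
E
```

```text
0.87 [448. 221.  84.  74.] [ 0.39874499 -0.31555479  0.0165    ]
0.76 [260. 247.  72.  76.] [ 0.38411962 -0.22073911  0.0165    ]
clk 59.8 pos [ 0.3873 -0.2198  0.0051] F [0.8 0.  0. ] w 1.004 rot [ 0.    -0.001 -0.   ] 1 [ 0.    -0.001 -0.   ] shift [0.0002 0.0003 0.0021] 1 [0.0002 0.0003 0.0021]
```

View pics/w27.png

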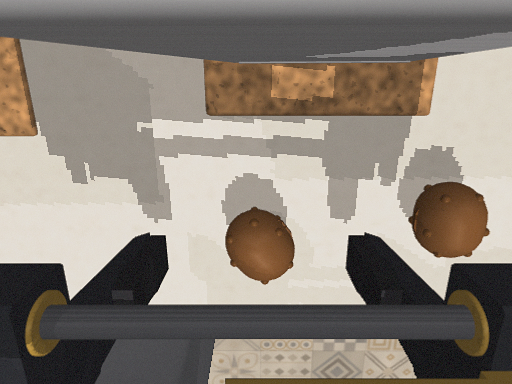

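Request:
servo_tool(motion=[0,0,0,0.001,0.003,0.003,1,0,0,0,0,0,0,-1,0,0,0,0,0,0,-1,0,0,0,0,0,0,-1,0,0,0,0,0,0,-1,0,0,0,0,0,0,-1,0,0,0,0,0,0,-1,0,0,0,0,0,0,-1], newtons=15)

```text
clock: 60.6
position: [0.3833, -0.221, 0.0013]
orientation: [[-0.002, -1.0, -0.001], [-1.0, 0.002, 0.0], [-0.0, 0.001, -1.0]]
wrist_force: [-0.6, 0.5, -0.2]
gripper_width: 0.387
```

Request:
servo_tool(motion=[0,0,0,0,0,-0.03,-1,0,0,0,0,0,-0.04,-1,0,0,0,0,0,-0.045,-1,0,0,0,0,0,-0.045,-1,0,0,0,0,0,0,-1])

```text
clock: 61.1
position: [0.3853, -0.2227, 0.1663]
orientation: [[-0.002, -1.0, 0.006], [-1.0, 0.002, -0.007], [0.007, -0.006, -1.0]]
wrist_force: [0.7, 0.1, -1.3]
gripper_width: -0.001
```

```bash
python3 - <<'E'
from plan import *
snap('wrist','w28')
planR([.403,.205,.15],-np.pi/2)
E
```

```text
clk 61.15 pos [ 0.3843 -0.2217  0.1633] F [-0.2  0.8 -0.6] w 0.004 rot [-0.003 -0.004 -0.002] 1 [-0.003 -0.004 -0.002] shift [-0.4267 -0.0187  0.0133] 10 [-0.0427 -0.0019  0.0013]
```

View pics/w28.png

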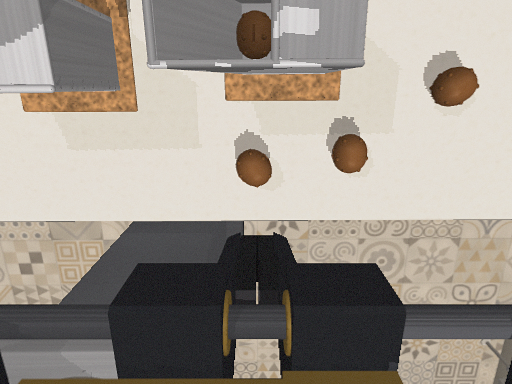

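```bash
python3 - <<'E'
from plan import *
for d in env.trace('walnut_1','wrist'):
    u=d['bbox'][:2]; print(round(d['p'],2),np.round(d['bbox'],0),ray('wrist',u,.0165))
for uv in [(254,168),(350,154)]: print(ray('wrist',uv,.0165))
print(proj('wrist',[.3833,-.221,.0165]))
E
```

```text
0.85 [454.  85.  52.  40.] [ 0.45966977 -0.39699081  0.0165    ]
0.82 [351. 154.  34.  39.] [ 0.39780207 -0.30975346  0.0165    ]
0.75 [254. 167.  37.  40.] [ 0.38455451 -0.21757865  0.0165    ]
0.62 [253.  34.  34.  49.] [ 0.50156566 -0.21737651  0.0165    ]
[ 0.38396038 -0.21747931  0.0165    ]
[ 0.39741823 -0.30892923  0.0165    ]
[[257.65115197 168.6568158 ]]
```

Request:
servo_tool(motion=[0,0,0,-0.002,0,0.02,0.2,0,0,0,0,0,0,0.2,0,0,0,0,0,0,0.2,0,0,0,0,0,0,0.2,0,0,0,0,0,0,0.2,0,0,0,0,0,0,0.2,0,0,0,0,0,0.045,0.2,0,0,0,0,0,0.045,0.2,0,0,0,0,0,0.045,0.2,0,0,0,0,0,0.008,0.2])

```text
clock: 62.2
position: [0.3814, -0.2173, -0.0049]
orientation: [[-0.002, -1.0, -0.006], [-1.0, 0.002, 0.005], [-0.005, 0.006, -1.0]]
wrist_force: [-0.9, 0.1, 0.6]
gripper_width: 0.599
```

Request:
servo_tool(motion=[0,0,0,0,0,0,-1,0,0,0,0,0,0,-1,0,0,0,0,0,0,-1,0,0,0,0,0,0,-1,0,0,0,0,0,0,-1,0,0,0,0,0,0,-1], newtons=20)

```text
clock: 62.8
position: [0.3847, -0.2198, 0.001]
orientation: [[-0.002, -1.0, 0.002], [-1.0, 0.002, -0.003], [0.003, -0.002, -1.0]]
wrist_force: [-1.3, 5.4, 20.8]
gripper_width: 0.335
```

Request:
servo_tool(motion=[0,0,0,0,0,-0.003,-1,0,0,0,0,0,0,-1,0,0,0,0,0,0,-1])

```text
clock: 63.1
position: [0.3835, -0.2192, 0.0018]
orientation: [[-0.002, -1.0, -0.0], [-1.0, 0.002, -0.001], [0.001, 0.0, -1.0]]
wrist_force: [-1.0, -0.3, 2.4]
gripper_width: 0.336
```

Stable at 0.336 – holding something. Lift.

Request:
servo_tool(motion=[0,0,0,0,0,-0.02,-1,0,0,0,0,0,-0.04,-1,0,0,0,0,0,-0.045,-1,0,0,0,0,0,-0.045,-1,0,0,0,0,0,0,-1])

```text
clock: 63.6
position: [0.3852, -0.2207, 0.1562]
orientation: [[-0.002, -1.0, 0.006], [-1.0, 0.002, -0.007], [0.007, -0.006, -1.0]]
wrist_force: [1.4, -0.2, -1.3]
gripper_width: 0.336
```

```bash
python3 - <<'E'
from plan import *
snap('wrist','w29')
planR([.400,.200,.15],-np.pi/2)
E
```

```text
clk 63.65 pos [ 0.3842 -0.2198  0.1533] F [ 0.2  0.3 -0.9] w 0.338 rot [-0.003 -0.004 -0.002] 1 [-0.003 -0.004 -0.002] shift [-0.4198 -0.0158  0.0033] 10 [-0.042  -0.0016  0.0003]
```

View pics/w29.png

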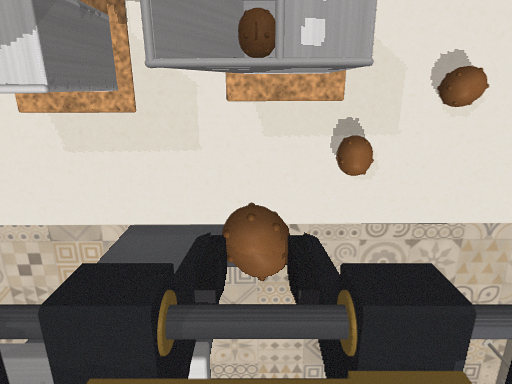

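Request:
servo_tool(motion=[0,0,0,-0.042,-0.0016,0,-1,0,0,0,-0.042,-0.0016,0,-1,0,0,0,-0.042,-0.0016,0,-1,0,0,0,-0.042,-0.0016,0,-1,0,0,0,-0.042,-0.0016,0,-1,0,0,0,-0.042,-0.0016,0,-1,0,0,0,-0.042,-0.0016,0,-1,0,0,0,-0.042,-0.0016,0,-1,0,0,0,-0.042,-0.0016,0,-1,0,0,0,-0.042,-0.0016,0,-1])

```text
clock: 64.65
position: [0.3993, 0.2026, 0.1498]
orientation: [[-0.002, -1.0, -0.004], [-1.0, 0.002, -0.0], [0.0, 0.004, -1.0]]
wrist_force: [0.7, -0.2, -0.2]
gripper_width: 0.332
```

```bash
python3 - <<'E'
from plan import *
snap('wrist','w30')
planR([.400,.200,.06],-np.pi/2)
for d in env.trace('walnut_1','wrist'):
    u=d['bbox'][:2]; print(round(d['p'],2),np.round(d['bbox'],0),ray('wrist',u,.0225))
E
```

```text
clk 64.7 pos [0.399  0.207  0.1499] F [-2.6  0.9 -1.2] w 0.337 rot [0.003 0.002 0.001] 1 [0.003 0.002 0.001] shift [ 0.007  -0.001   0.0899] 2 [ 0.0035 -0.0005  0.0449]
0.91 [249. 162.  35.  34.] [0.4085 0.2127 0.0225]
0.86 [256. 242.  66.  77.] [0.3292 0.2061 0.0225]
0.77 [214. 177.  34.  43.] [0.3946 0.2444 0.0225]
0.71 [182. 164.  40.  42.] [0.4069 0.2729 0.0225]
0.6 [296. 169.  41.  42.] [0.4026 0.1692 0.0225]
```

View pics/w30.png

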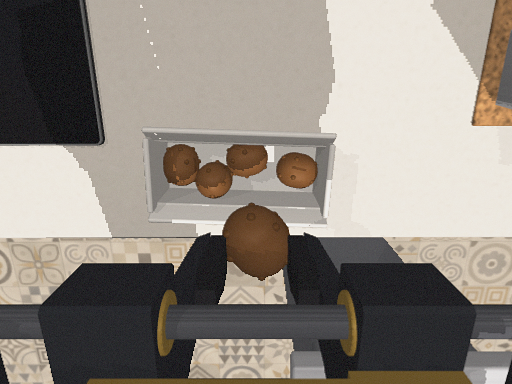

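```bash
python3 - <<'E'
from plan import *
for uv in [(145,130),(335,134),(326,225),(150,220)]: print(ray('wrist',uv,.062))
planR([.392,.192,.06],-np.pi/2)
E
```

```text
[0.44276895 0.29033647 0.062     ]
[0.44009956 0.1457526  0.062     ]
[0.36468046 0.14763542 0.062     ]
[0.36878178 0.29361406 0.062     ]
clk 64.75 pos [0.399  0.2043 0.1496] F [-0.6 -0.4 -0.9] w 0.336 rot [0.004 0.    0.003] 1 [0.004 0.    0.003] shift [0.0123 0.007  0.0896] 2 [0.0062 0.0035 0.0448]
```

Request:
servo_tool(motion=[0.004,0,0.003,0.012,0.008,0.03,-1,0,0,0,0,0,0.035,-1,0,0,0,0,0,0.033,-1,0,0,0,0,0,0,-1,0,0,0,0,0,0,-0.1,0,0,0,0,0,0,-0.1,0,0,0,0,0,0,-0.1,0,0,0,0,0,0,-0.1,0,0,0,0,0,-0.03,-0.1,0,0,0,0,0,-0.045,0])

```text
clock: 65.75
position: [0.391, 0.1887, 0.1283]
orientation: [[-0.005, -1.0, -0.001], [-1.0, 0.005, -0.001], [0.001, 0.001, -1.0]]
wrist_force: [0.9, 0.4, 0.6]
gripper_width: 0.497
```

Request:
servo_tool(motion=[0,0,0,0,0,-0.03,0.2,0,0,0,0,0,0,0.2])

```text
clock: 65.95
position: [0.394, 0.1894, 0.1623]
orientation: [[-0.005, -1.0, 0.011], [-1.0, 0.005, 0.002], [-0.002, -0.011, -1.0]]
wrist_force: [-0.9, 0.2, -0.5]
gripper_width: 0.602
```

```bash
python3 - <<'E'
from plan import *
snap('wrist','w31')
planR([.400,-.312,.13],-np.pi/2)
E
```

```text
clk 66.0 pos [0.3929 0.1892 0.1599] F [ 0.2 -0.2 -1.1] w 0.596 rot [-0.007  0.001 -0.005] 1 [-0.007  0.001 -0.005] shift [ 0.5012 -0.0071  0.0299] 12 [ 0.0418 -0.0006  0.0025]
```

View pics/w31.png

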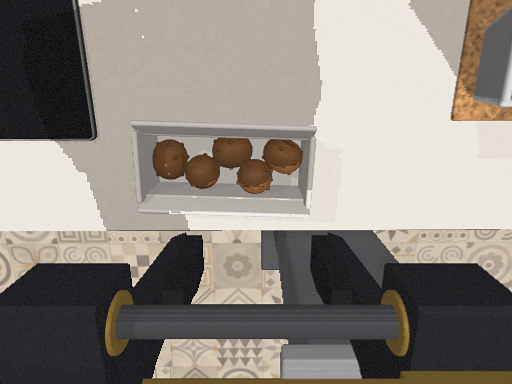

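Request:
servo_tool(motion=[-0.007,0,-0.005,0.042,-0.0006,0,0.2,0,0,0,0.042,-0.0006,0,0.2,0,0,0,0.042,-0.0006,0,0.2,0,0,0,0.042,-0.0006,0,0.2,0,0,0,0.042,-0.0006,0,0.2,0,0,0,0.042,-0.0006,0,0.2,0,0,0,0.042,-0.0006,0,0.2,0,0,0,0.042,-0.0006,0,0.2,0,0,0,0.042,-0.0006,0,0.2,0,0,0,0.042,-0.0006,0,0.2])

```text
clock: 67.0
position: [0.3971, -0.2324, 0.157]
orientation: [[-0.0, -1.0, -0.006], [-1.0, 0.0, 0.002], [-0.002, 0.006, -1.0]]
wrist_force: [0.3, 0.9, 0.4]
gripper_width: 0.603
```

Request:
servo_tool(motion=[0,0,0,0.042,-0.0006,0.015,0.2,0,0,0,0.042,-0.0006,0.03,0.2,0,0,0,0,0,0,0.2,0,0,0,0,0,0,0.2])

```text
clock: 67.4
position: [0.3982, -0.3132, 0.1126]
orientation: [[-0.001, -1.0, -0.006], [-1.0, 0.001, 0.003], [-0.003, 0.006, -1.0]]
wrist_force: [0.1, 0.4, -0.7]
gripper_width: 0.605
```

```bash
python3 - <<'E'
from plan import *
snap('wrist','w32')
for d in env.trace('walnut_1','wrist'):
    u=d['bbox'][:2]; print(round(d['p'],2),np.round(d['bbox'],0),ray('wrist',u,.0165))
planR([.401,-.315,.003],-np.pi/2)
E
```

```text
0.94 [375. 101.  55.  52.] [ 0.46359432 -0.40262597  0.0165    ]
0.86 [258. 183.  43.  46.] [ 0.39806484 -0.31287924  0.0165    ]
clk 67.5 pos [ 0.399  -0.3127  0.1143] F [ 0.5 -0.4  0.5] w 0.598 rot [0.004 0.    0.001] 1 [0.004 0.    0.001] shift [ 0.0023 -0.002   0.1113] 3 [ 0.0008 -0.0007  0.0371]
```

View pics/w32.png

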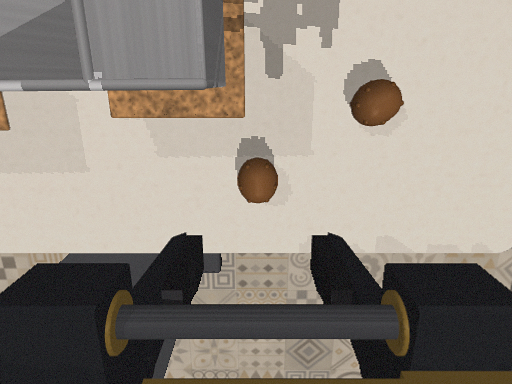

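Request:
servo_tool(motion=[0.004,0,0,0.001,-0.001,0.04,0.2,0,0,0,0,0,0.04,0.2,0,0,0,0,0,0.032,0.2,0,0,0,0,0,0,-1,0,0,0,0,0,0,-1,0,0,0,0,0,0,-1,0,0,0,0,0,0,-1,0,0,0,0,0,0,-1,0,0,0,0,0,0,-1])

```text
clock: 68.4
position: [0.4006, -0.3148, 0.0042]
orientation: [[0.0, -1.0, 0.002], [-1.0, -0.0, -0.001], [0.001, -0.002, -1.0]]
wrist_force: [0.7, 3.6, 8.7]
gripper_width: 0.261
```

Request:
servo_tool(motion=[0,0,0,0,0,0,-1,0,0,0,0,0,-0.02,-1,0,0,0,0,0,-0.04,-1,0,0,0,0,0,-0.045,-1,0,0,0,0,0,-0.045,-1,0,0,0,0,0,0,-1])

```text
clock: 69.0
position: [0.4016, -0.3167, 0.159]
orientation: [[0.0, -1.0, 0.008], [-1.0, -0.0, -0.01], [0.01, -0.008, -1.0]]
wrist_force: [0.5, 0.1, -0.8]
gripper_width: 0.26
```

```bash
python3 - <<'E'
from plan import *
snap('wrist','w33')
planR([.392,.225,.15],-np.pi/2)
E
```

```text
clk 69.05 pos [ 0.4007 -0.3157  0.1556] F [-0.3  0.4 -0.5] w 0.265 rot [-0.004 -0.006  0.   ] 1 [-0.004 -0.006  0.   ] shift [-0.5407  0.0087  0.0056] 13 [-0.0416  0.0007  0.0004]
```

View pics/w33.png

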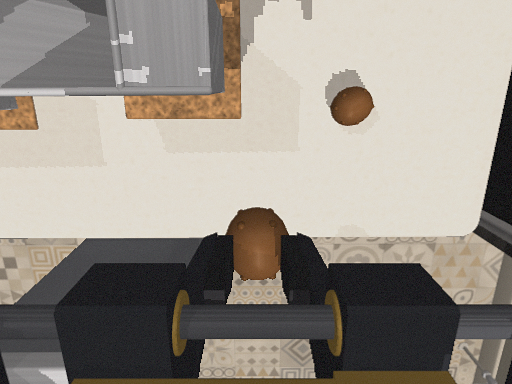

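Request:
servo_tool(motion=[0,0,0,-0.041,0.001,0,-1,0,0,0,-0.041,0.001,0,-1,0,0,0,-0.041,0.001,0,-1,0,0,0,-0.041,0.001,0,-1,0,0,0,-0.041,0.001,0,-1,0,0,0,-0.041,0.001,0,-1,0,0,0,-0.041,0.001,0,-1,0,0,0,-0.041,0.001,0,-1,0,0,0,-0.041,0.001,0,-1,0,0,0,-0.041,0.001,0,-1])

```text
clock: 70.05
position: [0.3888, 0.097, 0.1516]
orientation: [[-0.0, -1.0, -0.001], [-1.0, 0.0, 0.0], [-0.0, 0.001, -1.0]]
wrist_force: [0.5, -0.5, -0.3]
gripper_width: 0.267
```

Request:
servo_tool(motion=[0,0,0,-0.041,0.001,0,-1,0,0,0,-0.041,0.001,0,-1,0,0,0,-0.041,0.001,0,-1,0,0,0,0,0,0,-1,0,0,0,0,0,0,-1])

```text
clock: 70.55
position: [0.386, 0.2185, 0.1515]
orientation: [[0.002, -1.0, -0.002], [-1.0, -0.002, -0.0], [0.0, 0.002, -1.0]]
wrist_force: [0.1, 0.1, 0.4]
gripper_width: 0.26
```

```bash
python3 - <<'E'
from plan import *
snap('wrist','w34')
planR([.388,.2175,.058],-np.pi/2)
for d in env.trace('walnut_1','wrist'):
    u=d['bbox'][:2]; print(round(d['p'],2),np.round(d['bbox'],0),ray('wrist',u,.0225))
E
```

```text
clk 70.6 pos [0.3863 0.2178 0.1517] F [0.6 0.1 0.1] w 0.262 rot [ 0.001 -0.     0.   ] 1 [ 0.001 -0.     0.   ] shift [ 0.0003 -0.0017  0.0937] 3 [ 0.0001 -0.0006  0.0312]
0.9 [230. 162.  35.  38.] [0.3965 0.2429 0.0225]
0.9 [266. 145.  39.  35.] [0.4118 0.2102 0.0225]
0.89 [257. 243.  62.  72.] [0.3145 0.218  0.0225]
0.78 [316. 150.  42.  39.] [0.4075 0.1652 0.0225]
0.75 [201. 152.  42.  44.] [0.406  0.2691 0.0225]
```

View pics/w34.png

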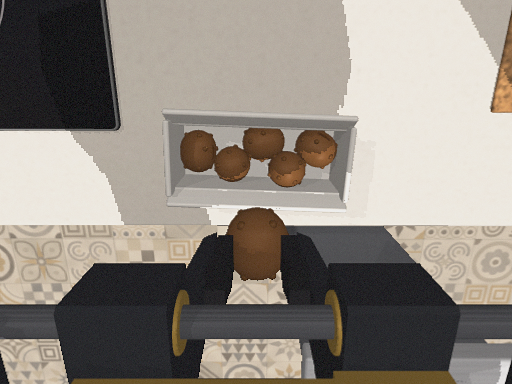

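Request:
servo_tool(motion=[0,0,0,0,-0.001,0.03,-1,0,0,0,0,0,0.035,-1,0,0,0,0,0,0.028,-1,0,0,0,0,0,0,-1,0,0,0,0,0,0,-0.1,0,0,0,0,0,0,-0.1,0,0,0,0,0,0,-0.1,0,0,0,0,0,0,-0.1,0,0,0,0,0,-0.03,-0.1,0,0,0,0,0,-0.045,0])

```text
clock: 71.65
position: [0.3865, 0.218, 0.1341]
orientation: [[0.0, -1.0, -0.004], [-1.0, -0.0, -0.001], [0.001, 0.004, -1.0]]
wrist_force: [0.9, -0.1, -0.6]
gripper_width: 0.501
```

Request:
servo_tool(motion=[0,0,0,0,0,-0.02,0.2,0,0,0,0,0,0,0.2])

```text
clock: 71.85
position: [0.3891, 0.2187, 0.1571]
orientation: [[0.0, -1.0, 0.006], [-1.0, -0.0, 0.002], [-0.002, -0.006, -1.0]]
wrist_force: [-0.3, -0.4, -0.6]
gripper_width: 0.601
```

```bash
python3 - <<'E'
from plan import *
snap('wrist','w35')
planR([.44,-.402,.15],-np.pi/2)
E
```

```text
clk 71.9 pos [0.3881 0.2185 0.1551] F [-0.4  0.1 -0.2] w 0.599 rot [-0.003  0.001  0.   ] 1 [-0.003  0.001  0.   ] shift [ 0.6205 -0.0519  0.0051] 14 [ 0.0443 -0.0037  0.0004]
```

View pics/w35.png

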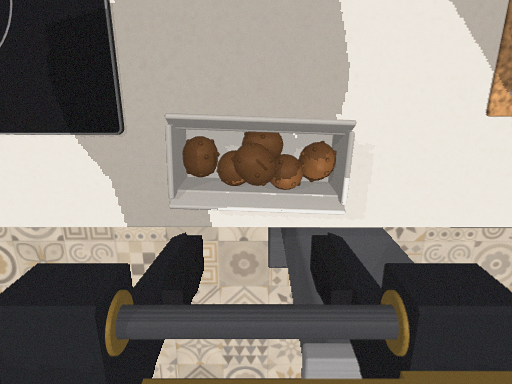

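Request:
servo_tool(motion=[0,0,0,0.044,0,0,0.2,0,0,0,0.044,0,0,0.2,0,0,0,0.044,0,0,0.2,0,0,0,0.044,0,0,0.2,0,0,0,0.044,0,0,0.2,0,0,0,0.044,0,0,0.2,0,0,0,0.044,0,0,0.2,0,0,0,0.044,0,0,0.2,0,0,0,0.044,0,0,0.2,0,0,0,0.044,0,0,0.2])

```text
clock: 72.9
position: [0.3869, -0.2231, 0.1528]
orientation: [[-0.0, -1.0, -0.002], [-1.0, 0.0, 0.002], [-0.002, 0.002, -1.0]]
wrist_force: [0.9, 0.6, 0.8]
gripper_width: 0.603
```

Request:
servo_tool(motion=[0,0,0,0.044,-0.013,0,0.2,0,0,0,0.044,-0.013,0,0.2,0,0,0,0.044,-0.013,0,0.2,0,0,0,0.044,-0.013,0.01,0.2,0,0,0,0.004,-0.013,0.03,0.2,0,0,0,0,0,0,0.2,0,0,0,0,0,0,0.2])

```text
clock: 73.6
position: [0.4522, -0.4007, 0.1132]
orientation: [[0.001, -1.0, -0.002], [-1.0, -0.001, 0.003], [-0.003, 0.002, -1.0]]
wrist_force: [0.0, -0.2, 0.7]
gripper_width: 0.6
```

```bash
python3 - <<'E'
from plan import *
snap('wrist','w36')
for d in env.trace('walnut_1','wrist'):
    u=d['bbox'][:2]; print(round(d['p'],2),np.round(d['bbox'],0),ray('wrist',u,.0165))
planR([.466,-.403,.003],-np.pi/2)
E
```

```text
0.64 [262. 171.  41.  45.] [ 0.46223896 -0.4041726   0.0165    ]
clk 73.7 pos [ 0.4527 -0.4012  0.1152] F [0.7 0.2 0.1] w 0.6 rot [-0.    -0.001  0.001] 1 [-0.    -0.001  0.001] shift [ 0.0018 -0.0133  0.1122] 3 [ 0.0006 -0.0044  0.0374]
```

View pics/w36.png

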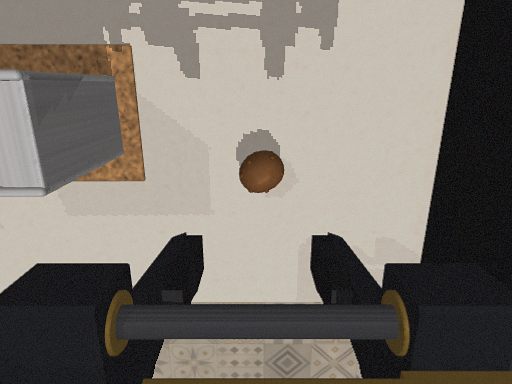

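Request:
servo_tool(motion=[0,0,0,0.003,-0.0143,0.04,0.2,0,0,0,0,0,0.04,0.2,0,0,0,0,0,0.032,0.2,0,0,0,0,0,0,-1,0,0,0,0,0,0,-1,0,0,0,0,0,0,-1,0,0,0,0,0,0,-1,0,0,0,0,0,0,-1,0,0,0,0,0,0,-1])

```text
clock: 74.6
position: [0.4682, -0.4053, 0.0056]
orientation: [[0.0, -1.0, 0.003], [-1.0, -0.0, -0.003], [0.003, -0.003, -1.0]]
wrist_force: [-1.1, 4.6, 13.2]
gripper_width: 0.267
```

Request:
servo_tool(motion=[0,0,0,0,0,0,-1,0,0,0,0,0,-0.02,-1,0,0,0,0,0,-0.04,-1,0,0,0,0,0,-0.045,-1,0,0,0,0,0,-0.045,-1,0,0,0,0,0,0,-1])

```text
clock: 75.2
position: [0.4689, -0.4069, 0.1605]
orientation: [[0.0, -1.0, 0.009], [-1.0, -0.0, -0.011], [0.011, -0.009, -1.0]]
wrist_force: [0.4, -0.4, -0.4]
gripper_width: 0.004
```

```bash
python3 - <<'E'
from plan import *
snap('wrist','w37')
planR([.393,.195,.15],-np.pi/2)
E
```

```text
clk 75.25 pos [ 0.468  -0.4059  0.1567] F [ 0.9  1.3 -0.2] w 0.002 rot [-0.005 -0.006  0.   ] 1 [-0.005 -0.006  0.   ] shift [-0.6009  0.075   0.0067] 14 [-0.0429  0.0054  0.0005]
```

View pics/w37.png

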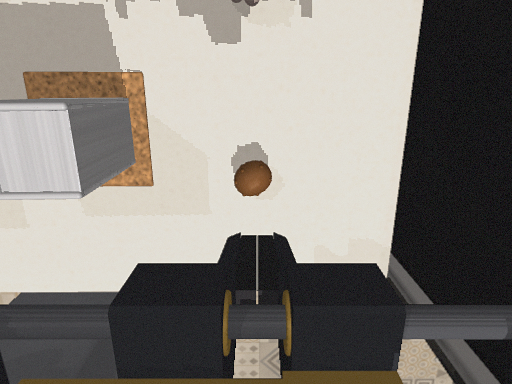

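```bash
python3 - <<'E'
from plan import *
s=env.get_state(); p=np.array(s['position']);R=np.array(s['orientation'])
for dz in (0,-.01,-.019,-.03): 
  for dy in (-.01,0,.01): print(dz,dy,proj('wrist',p+R[:,2]*dz+R[:,1]*dy))
for d in env.trace('walnut_1','wrist'):
    u=d['bbox'][:2]; print(round(d['p'],2),np.round(d['bbox'],0),ray('wrist',u,.0165))
E
```

```text
0 -0.01 [[258.48244793 215.07580718]]
0 0 [[258.46285367 232.0343354 ]]
0 0.01 [[258.44391912 248.44297718]]
-0.01 -0.01 [[258.57147382 222.40264459]]
-0.01 0 [[258.54925868 240.17113501]]
-0.01 0.01 [[258.52783067 257.33251468]]
-0.019 -0.01 [[258.66062137 229.73917127]]
-0.019 0 [[258.63562372 248.30376278]]
-0.019 0.01 [[258.61155573 266.20179973]]
-0.03 -0.01 [[258.78339961 239.84285446]]
-0.03 0 [[258.75431191 259.47945958]]
-0.03 0.01 [[258.72637605 278.36430531]]
0.71 [253. 178.  36.  36.] [ 0.46015068 -0.40099201  0.0165    ]
```

Request:
servo_tool(motion=[0,0,0,0,0,0.04,0.2,0,0,0,0,0,0,0.2,0,0,0,0,0,0,0.2,0,0,0,0,0,0,0.2,0,0,0,0,0,0,0.2,0,0,0,0,0,0,0.2,0,0,0,0,0,0,0.2])

```text
clock: 76.0
position: [0.4672, -0.4048, 0.1126]
orientation: [[0.0, -1.0, 0.0], [-1.0, -0.0, -0.0], [0.0, -0.0, -1.0]]
wrist_force: [-0.4, 0.7, 0.3]
gripper_width: 0.597
```

```bash
python3 - <<'E'
from plan import *
snap('wrist','w38')
for d in env.trace('walnut_1','wrist'):
    u=d['bbox'][:2]; print(round(d['p'],2),np.round(d['bbox'],0),ray('wrist',u,.0165))
planR([.466,-.403,-.001],-np.pi/2)
E
```

```text
0.59 [256. 188.  41.  43.] [ 0.46264286 -0.40314764  0.0165    ]
clk 76.1 pos [ 0.4671 -0.4047  0.1124] F [-0.  -0.2  0.2] w 0.598 rot [-0. -0.  0.] 1 [-0. -0.  0.] shift [-0.0017  0.0011  0.1134] 3 [-0.0006  0.0004  0.0378]
```

Request:
servo_tool(motion=[0,0,0,-0.001,0.002,0.04,0.2,0,0,0,0,0,0.04,0.2,0,0,0,0,0,0.025,0.2,0,0,0,0,0,0.008,0.2,0,0,0,0,0,0,0.2])

```text
clock: 76.6
position: [0.4649, -0.4035, -0.0012]
orientation: [[0.0, -1.0, -0.001], [-1.0, -0.0, 0.001], [-0.001, 0.001, -1.0]]
wrist_force: [-0.1, -0.7, 0.6]
gripper_width: 0.601
```

Request:
servo_tool(motion=[0,0,0,0,0,0,-1,0,0,0,0,0,0,-1,0,0,0,0,0,0,-1,0,0,0,0,0,0,-1,0,0,0,0,0,0,-1,0,0,0,0,0,0,-1], newtons=12)

```text
clock: 77.2
position: [0.4677, -0.404, 0.005]
orientation: [[0.0, -1.0, 0.005], [-1.0, -0.0, -0.003], [0.003, -0.005, -1.0]]
wrist_force: [-0.8, 13.1, 38.7]
gripper_width: 0.274
```

```bash
python3 - <<'E'
from plan import *
im=snap('wrist','w39'); st()
E
```

```text
77.25 [-0.9028  0.7386  1.4175  0.0029  0.9796  0.666 ] [ 0.4677 -0.404   0.0049] [-0.3939 13.4499 38.7415] 0.27229250977054176
[[ 0.0003 -1.      0.0055]
 [-1.     -0.0003 -0.0031]
 [ 0.0031 -0.0055 -1.    ]]
```

View pics/w39.png

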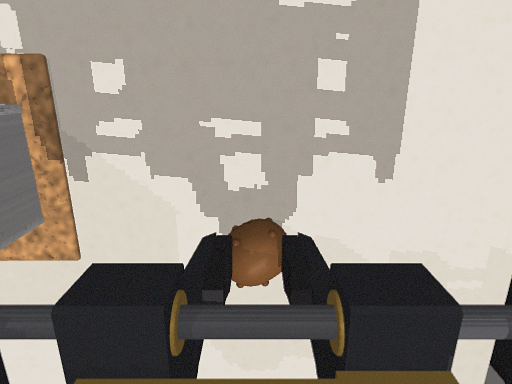

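Request:
servo_tool(motion=[0,0,0,0,0,-0.003,-1,0,0,0,0,0,-0.003,-1,0,0,0,0,0,0,-1,0,0,0,0,0,-0.005,-1,0,0,0,0,0,-0.01,-1,0,0,0,0,0,0,-1])

```text
clock: 77.85
position: [0.4655, -0.4043, 0.0217]
orientation: [[0.0, -1.0, 0.001], [-1.0, -0.0, -0.002], [0.002, -0.001, -1.0]]
wrist_force: [-0.4, -0.7, -0.1]
gripper_width: 0.009
```

Request:
servo_tool(motion=[0,0,0,0,0,-0.045,0.2,0,0,0,0,0,-0.045,0.2,0,0,0,0,0,0,0.2,0,0,0,0,0,0,0.2])

```text
clock: 78.25
position: [0.4651, -0.4038, 0.1105]
orientation: [[0.0, -1.0, 0.001], [-1.0, -0.0, -0.001], [0.001, -0.001, -1.0]]
wrist_force: [-0.4, -0.1, -0.1]
gripper_width: 0.345
```

```bash
python3 - <<'E'
from plan import *
im=snap('wrist','w40'); planR([.4,-.36,.03],-np.pi/2)
for d in env.trace('walnut_1','wrist'):
    u=d['bbox'][:2]; print(round(d['p'],2),np.round(d['bbox'],0),ray('wrist',u,.0165))
E
```

```text
clk 78.3 pos [ 0.4647 -0.4033  0.1092] F [-0.7 -1.2 -0.9] w 0.391 rot [0.001 0.001 0.   ] 1 [0.001 0.001 0.   ] shift [-0.0433  0.0647  0.0792] 2 [-0.0217  0.0323  0.0396]
0.62 [255. 190.  41.  48.] [ 0.4591 -0.4006  0.0165]
```

View pics/w40.png

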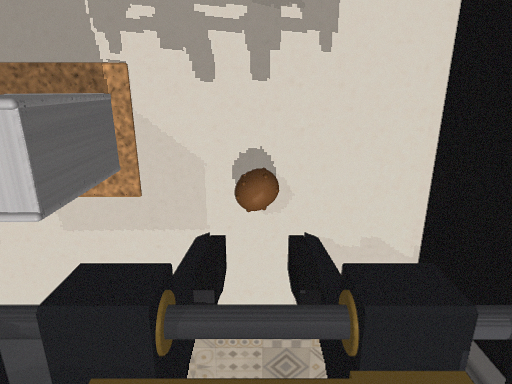

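Request:
servo_tool(motion=[0,0,0,0,0.001,0.04,0.2,0,0,0,0,0,0,0.2,0,0,0,0,0,0,0.2,0,0,0,0,0,0.04,0.2,0,0,0,0,0,0.022,0.2,0,0,0,0,0,0,0.2,0,0,0,0,0,0,-1,0,0,0,0,0,0,-1,0,0,0,0,0,0,-1], newtons=15)

```text
clock: 79.25
position: [0.4646, -0.4043, 0.0098]
orientation: [[0.0, -1.0, 0.001], [-1.0, -0.0, -0.002], [0.002, -0.001, -1.0]]
wrist_force: [-0.5, 0.7, -0.3]
gripper_width: 0.354
```

Request:
servo_tool(motion=[0,0,0,0,0,0,-1])

```text
clock: 79.35
position: [0.4644, -0.404, 0.0091]
orientation: [[0.0, -1.0, 0.001], [-1.0, -0.0, -0.001], [0.001, -0.001, -1.0]]
wrist_force: [-0.2, 0.4, -0.5]
gripper_width: 0.262
```

Request:
servo_tool(motion=[0,0,0,0,0,0,-1,0,0,0,0,0,0,-1])

```text
clock: 79.55
position: [0.465, -0.4047, 0.0105]
orientation: [[-0.0, -1.0, 0.002], [-1.0, -0.0, -0.003], [0.003, -0.002, -1.0]]
wrist_force: [-1.6, 2.0, 18.2]
gripper_width: 0.082
```

Request:
servo_tool(motion=[0,0,0,0,0,-0.04,0.2,0,0,0,0,0,0,0.2,0,0,0,0,0,0,0.2,0,0,0,0,0,0,0.2,0,0,0,0,0,0,0.2,0,0,0,0,0,0,0.2,0,0,0,0,0,0,0.2,0,0,0,0,0,0,0.2])

```text
clock: 80.35
position: [0.464, -0.4036, 0.0479]
orientation: [[0.0, -1.0, -0.0], [-1.0, -0.0, 0.0], [-0.0, 0.0, -1.0]]
wrist_force: [0.2, -0.2, -0.7]
gripper_width: 0.601
```

```bash
python3 - <<'E'
from plan import *
im=snap('wrist','w41'); planR([.465,-.404,-.003],-np.pi/2)
for d in env.trace('walnut_1','wrist'):
    u=d['bbox'][:2]; print(round(d['p'],2),np.round(d['bbox'],0),ray('wrist',u,.0165))
E
```

```text
clk 80.4 pos [ 0.464  -0.4036  0.048 ] F [ 0.  -0.4  0.7] w 0.599 rot [0. 0. 0.] 1 [0. 0. 0.] shift [ 0.0004 -0.001   0.051 ] 2 [ 0.0002 -0.0005  0.0255]
0.62 [258. 218.  60.  62.] [ 0.4592 -0.4037  0.0165]
```

View pics/w41.png

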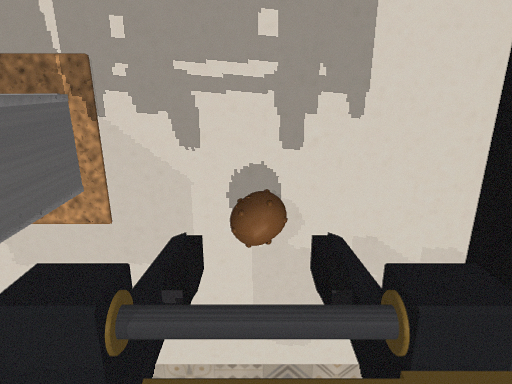

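Request:
servo_tool(motion=[0,0,0,0,0.002,0.04,0.2,0,0,0,0,0,0.008,0.2,0,0,0,0,0,0,0.2,0,0,0,0,0,0.002,0.2,0,0,0,0,0,0,0.2,0,0,0,0,0,0,0.2])

```text
clock: 81.05
position: [0.4624, -0.4041, -0.0009]
orientation: [[0.0, -1.0, 0.001], [-1.0, -0.0, -0.001], [0.001, -0.001, -1.0]]
wrist_force: [-0.3, 0.0, -0.5]
gripper_width: 0.602
```

```bash
python3 - <<'E'
from plan import *
im=snap('wrist','w42'); st()
E
```

```text
81.1 [-0.9087  0.7425  1.4293 -0.      0.9687  0.662 ] [ 0.4623 -0.404  -0.001 ] [0.3507 0.4359 0.2345] 0.5956355008904628
[[ 0.0001 -1.      0.0007]
 [-1.     -0.0001 -0.0009]
 [ 0.0009 -0.0007 -1.    ]]
```

View pics/w42.png

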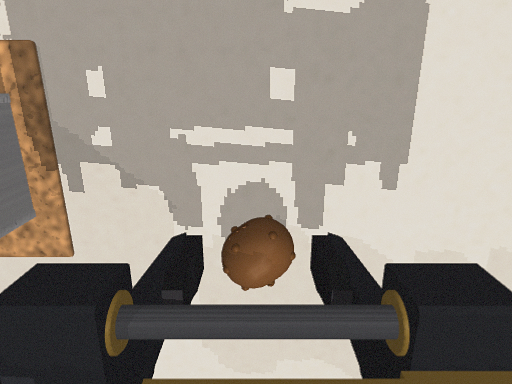

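Request:
servo_tool(motion=[0,0,0,0,0,0.003,0.2,0,0,0,0,0,0,0.2,0,0,0,0,0,0,0.2])

```text
clock: 81.4
position: [0.462, -0.4036, -0.0049]
orientation: [[-0.0, -1.0, -0.0], [-1.0, 0.0, 0.0], [-0.0, 0.0, -1.0]]
wrist_force: [-0.5, -0.4, 0.3]
gripper_width: 0.598
```

Request:
servo_tool(motion=[0,0,0,0,0,0.003,0.2,0,0,0,0,0,0,0.2,0,0,0,0,0,0,0.2])

```text
clock: 81.7
position: [0.462, -0.4036, -0.008]
orientation: [[0.0, -1.0, -0.0], [-1.0, -0.0, 0.0], [-0.0, 0.0, -1.0]]
wrist_force: [0.0, 0.2, 0.1]
gripper_width: 0.601
```

Request:
servo_tool(motion=[0,0,0,0,0,0,-1,0,0,0,0,0,0,-1,0,0,0,0,0,0,-1], newtons=12)

```text
clock: 82.0
position: [0.4621, -0.4036, -0.0078]
orientation: [[-0.0, -1.0, -0.0], [-1.0, 0.0, 0.0], [-0.0, 0.0, -1.0]]
wrist_force: [-0.5, 0.8, 1.5]
gripper_width: 0.4
```

Request:
servo_tool(motion=[0,0,0,0,0,0,-1,0,0,0,0,0,0,-1])

```text
clock: 82.2
position: [0.4622, -0.4035, -0.0076]
orientation: [[0.0, -1.0, 0.0], [-1.0, -0.0, 0.0], [-0.0, -0.0, -1.0]]
wrist_force: [0.0, 3.7, 4.1]
gripper_width: 0.398
```

Request:
servo_tool(motion=[0,0,0,0,0,0,-1,0,0,0,0,0,-0.01,-1,0,0,0,0,0,-0.03,-1,0,0,0,0,0,-0.045,-1,0,0,0,0,0,-0.045,-1,0,0,0,0,0,-0.03,-1,0,0,0,0,0,0,-1], newtons=20)

```text
clock: 82.9
position: [0.4631, -0.4053, 0.1573]
orientation: [[-0.0, -1.0, 0.005], [-1.0, -0.0, -0.007], [0.007, -0.005, -1.0]]
wrist_force: [0.2, -0.8, -0.1]
gripper_width: 0.383
```

```bash
python3 - <<'E'
from plan import *
snap('wrist','w43')
planR([.395,.188,.15],-np.pi/2)
E
```

```text
clk 82.95 pos [ 0.4624 -0.4044  0.1542] F [ 1.  -0.3 -1.1] w 0.388 rot [-0.002 -0.003 -0.   ] 1 [-0.002 -0.003 -0.   ] shift [-0.5924  0.0674  0.0042] 14 [-0.0423  0.0048  0.0003]
```

View pics/w43.png

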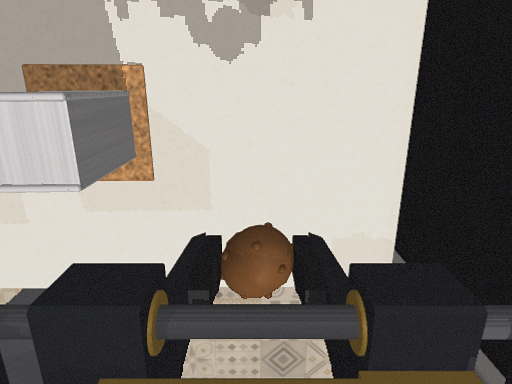

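Request:
servo_tool(motion=[0,0,0,-0.042,0.0048,0,-1,0,0,0,-0.042,0.0048,0,-1,0,0,0,-0.042,0.0048,0,-1,0,0,0,-0.042,0.0048,0,-1,0,0,0,-0.042,0.0048,0,-1,0,0,0,-0.042,0.0048,0,-1,0,0,0,-0.042,0.0048,0,-1,0,0,0,-0.042,0.0048,0,-1,0,0,0,-0.042,0.0048,0,-1,0,0,0,-0.042,0.0048,0,-1])

```text
clock: 83.95
position: [0.4128, 0.0179, 0.1511]
orientation: [[-0.0, -1.0, -0.002], [-1.0, 0.0, 0.001], [-0.001, 0.002, -1.0]]
wrist_force: [1.0, 0.5, -1.0]
gripper_width: 0.388
```

Request:
servo_tool(motion=[0,0,0,-0.042,0.005,0,-1,0,0,0,-0.042,0.005,0,-1,0,0,0,-0.042,0.005,0,-1,0,0,0,-0.042,0.004,0,-1,0,0,0,0,0,0,-1,0,0,0,0,0,0,-1])

```text
clock: 84.55
position: [0.3943, 0.1845, 0.1512]
orientation: [[0.002, -1.0, -0.002], [-1.0, -0.002, -0.001], [0.001, 0.002, -1.0]]
wrist_force: [-1.3, -1.3, -0.8]
gripper_width: 0.387
```

```bash
python3 - <<'E'
from plan import *
snap('wrist','w44')
planR([.398,.182,.058],-np.pi/2)
for d in env.trace('walnut_1','wrist'):
    u=d['bbox'][:2]; print(round(d['p'],2),np.round(d['bbox'],0),ray('wrist',u,.0225),ray('wrist',u,.047))
E
```

```text
clk 84.6 pos [0.3946 0.1838 0.1514] F [ 0.4 -0.2  0. ] w 0.388 rot [ 0.002 -0.001  0.   ] 1 [ 0.002 -0.001  0.   ] shift [ 0.0018 -0.0034  0.0934] 3 [ 0.0006 -0.0011  0.0311]
0.9 [259. 262.  77.  77.] [0.3025 0.1821 0.0225] [0.3166 0.1823 0.047 ]
0.81 [215. 167.  49.  44.] [0.4003 0.2225 0.0225] [0.4062 0.2193 0.047 ]
0.78 [226. 150.  32.  24.] [0.4156 0.2116 0.0225] [0.4203 0.2094 0.047 ]
0.77 [161. 162.  40.  46.] [0.4049 0.2711 0.0225] [0.4105 0.2639 0.047 ]
0.76 [247. 179.  37.  38.] [0.3887 0.1934 0.0225] [0.3957 0.1926 0.047 ]
0.73 [282. 159.  39.  40.] [0.4073 0.1618 0.0225] [0.4126 0.1637 0.047 ]
0.57 [194. 178.  26.  37.] [0.39   0.2422 0.0225] [0.3968 0.2374 0.047 ]
```

View pics/w44.png

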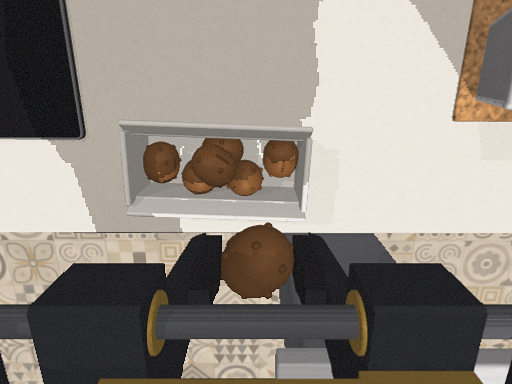

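Request:
servo_tool(motion=[0,0,0,-0.003,-0.016,0.03,-1,0,0,0,0,0,0.035,-1,0,0,0,0,0,0.027,-1,0,0,0,0,0,0,-1,0,0,0,0,0,0,-1])

```text
clock: 85.15
position: [0.4115, 0.1865, 0.0608]
orientation: [[-0.002, -1.0, -0.0], [-1.0, 0.002, 0.0], [-0.0, 0.0, -1.0]]
wrist_force: [0.7, -0.0, -0.1]
gripper_width: 0.39
```

Request:
servo_tool(motion=[0,0,0,0,0,0,0,0,0,0,0,0,0,0,0,0,0,0,0,0,0,0,0,0,0,0,-0.02,0,0,0,0,0,0,-0.045,0,0,0,0,0,0,-0.045,0,0,0,0,0,0,0,0.2])

```text
clock: 85.85
position: [0.4135, 0.1879, 0.1757]
orientation: [[0.0, -1.0, 0.011], [-1.0, -0.0, 0.002], [-0.002, -0.011, -1.0]]
wrist_force: [-0.9, -0.6, -1.3]
gripper_width: 0.571
```

```bash
python3 - <<'E'
from plan import *
s=st(False); print(s['clock'],s['position'],s['gripper_width'])
snap('wrist','w45')
E
```

```text
85.85 [0.4135 0.1879 0.1757] 0.5707051526603608
```

View pics/w45.png

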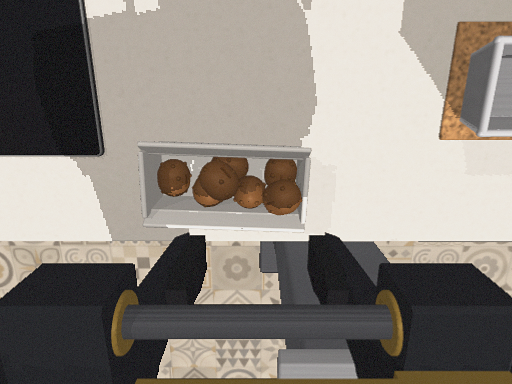

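Request:
servo_tool(motion=[0,0,0,0,0,-0.04,0.2,0,0,0,-0.033,0.026,-0.006,0.2,0,0,0,-0.033,0.026,-0.006,0.2,0,0,0,-0.033,0.026,-0.006,0.2,0,0,0,-0.033,0.026,-0.006,0.2,0,0,0,-0.033,0.026,-0.006,0.2,0,0,0,-0.033,0.026,-0.006,0.2,0,0,0,-0.033,0.026,-0.006,0.2,0,0,0,-0.033,0.026,-0.006,0.2,0,0,0,0,0,0,0.2])

```text
clock: 86.9
position: [0.2002, 0.4536, 0.2574]
orientation: [[0.005, -1.0, -0.001], [-1.0, -0.005, -0.0], [0.0, 0.001, -1.0]]
wrist_force: [-0.5, 0.1, 0.8]
gripper_width: 0.599
```

```bash
python3 - <<'E'
from plan import *
snap('top','t46');snap('side','s46')
a=cv2.imread('pics/t46.png')[110:290,80:390]
cv2.imwrite('pics/t46c.png',cv2.resize(a,None,fx=2.58,fy=2.58,interpolation=cv2.INTER_CUBIC))
b=cv2.imread('pics/s46.png')[130:310,110:340]
cv2.imwrite('pics/s46c.png',cv2.resize(b,None,fx=3,fy=3,interpolation=cv2.INTER_CUBIC))
E
```

```text
(no output)
```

View pics/t46c.png

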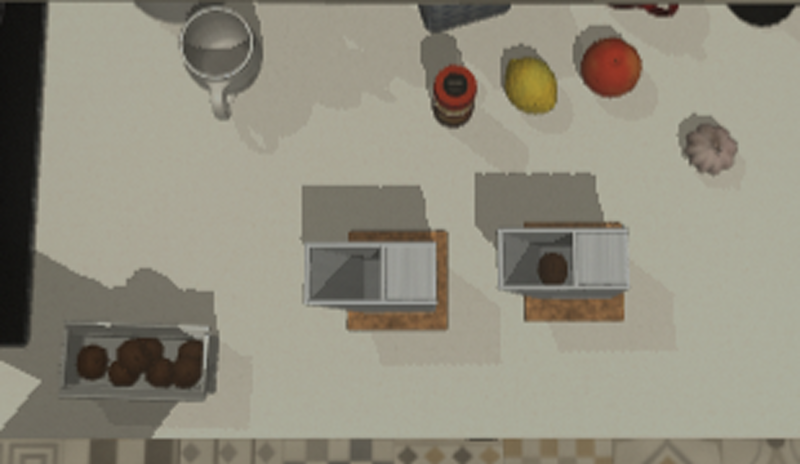

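View pics/s46c.png

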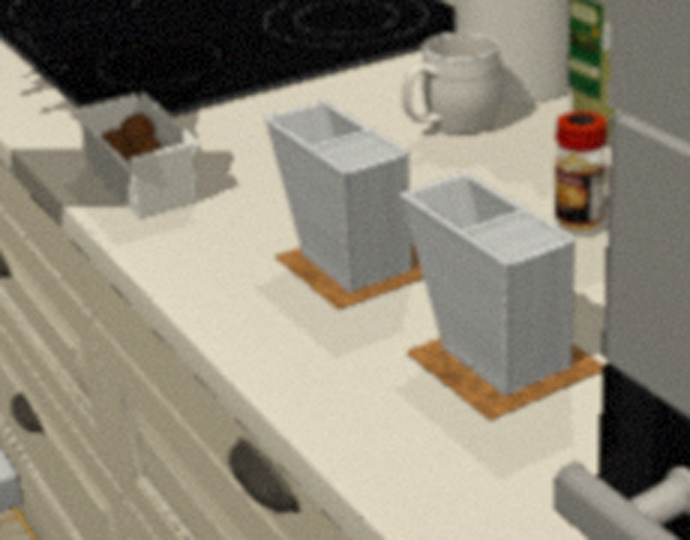

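```bash
python3 - <<'E'
from fit import *
np.set_printoptions(precision=4,suppress=True)
S=lambda L:[(80+(a+.5)/2.58-.5,110+(b+.5)/2.58-.5) for a,b in L]
tin=[(31/1000,.091,.11),(-.031,.091,.11),(.031,-.04,.11),(-.031,-.04,.11)]
print('L',fit(tin,S([(308,243),(306,304),(437,241),(437,305)]),[.5,-.05,0],zoff=.004))
print('R',fit(tin,S([(498,231),(498,292),(628,230),(628,290)]),[.5,-.25,0],zoff=.004))
E
```

```text
L (array([ 0.4895, -0.0572,  0.0028]), array([-0.3, -0.2,  0.1,  0. ,  0.1,  0.6,  0.1, -0.5]))
R (array([ 0.5026, -0.2497,  0.0077]), array([-0.1, -0.2,  0.3, -0.1, -0.5, -0. ,  0.3,  0.3]))
```

```bash
python3 -c "
from cell import env
print(env.get_state()['clock'], env.hand_in())"
```

```text
the job is handed in; nothing more can be done
87.0 None
```

The walnuts are served: all seven that should be in the dish are in it, both tins stand upright on their mats, and I handed in at about 87 s. `hand_in` gave no verdict.

- **Dish:** I turned it mouth-up in two quarter turns, standing it on its end halfway. It was knocked about 3 cm towards the robot later on. I found it again in the pictures before pouring.
- **Finding the fuller tin:** I lifted and tilted the left tin first, then the right, by about 30° each. The left pulled about 4.1 N and the right about 3.0 N, so the left was fuller.
- **Pouring:** I tipped the left tin to about 98° over the dish. It then weighed about 2.9 N, and the wrist picture showed it empty.
- **Loose walnuts:** All three went into the dish, making seven with the four poured.

**Last checks:**
- The wrist picture showed seven walnuts in the dish, two of them on a second layer.
- No walnuts were left on the worktop in the final top picture.
- The right tin stands within about 2 mm of its mat's centre, with its single walnut inside. The left tin stands within about 6 mm of its mat's centre.
- The mug and spice jar are at the same pixels as at the start.

**What went wrong on the way:**
- My first try at gripping the standing dish, from its mouth side, closed on the flared lip. I regripped it from above.
- Several walnut grasps slipped because the fingers end higher than the stated tool point when partly open. Lowering the tool point about 8 mm below the table reading fixed it.
- The highest force I read was about 39 N at the wrist, during one of those slipped grasps. I did not measure how much of it was the fingers or gripper body pressing on the walnut or worktop.

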